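Clamp the test heads onto the leak-test manifold and turn the air on

ROBOT

A 7-joint arm with a two-finger parallel gripper is mounted at the origin on a cart in front of the work surface, level with it; the furniture and walls round the work are solid. World frame = base frame: x ahead of the robot, y to its left, z up, the work surface at z = 0. Lengths are in m, angles in rad, forces in N, time in s.
With the tool pointing down it reaches from about 0.35 to 0.9 m from the base axis. Payload 8.1 kg.
Tool frame: the origin (TCP) lies at the very end of the fingers, on their centre line; the grasp point (between the pads) lies 19 mm behind it; z points along the fingers, x is the direction in which the jaws open and shut, and the axes are right-handed (so a half turn about z gives the same grasp; the last joint's range is limited). The gripper opens to 92 mm and grips with 3 to 60 N. Pads are 19 mm wide; open, the fingers measure 130 mm over their backs; the gripper's body (75 mm by 190 mm) begins 47 mm behind the grasp point.
Start: joints at [-1.362, 0.434, 0.025, 1.573, -0.012, 1.134, -0.075], TCP at [0.192, 0.595, 0.227] pointing down, gripper open.
Joint ranges: [-2.62, 2.62], [-0.44, 2.09], [-1.27, 1.32], [0.08, 2.57], [-1.32, 4.46], [0.12, 2], [-2.74, 2.74]. Speed limits (rad/s): [2.22, 2.22, 3.01, 3.01, 3.14, 3.14, 3.14].

INTERFACE

Orientations are given as a unit quaternion [w, x, y, z].
In Python, from station import robot gives the robot as it stands. The module is installed in compiled form; this text tells all that it offers.
- The arm moves only by the tool drive_tool, never from a script. Its argument "series" is a list of rows, each a list of 6 numbers: the shift along the tool's x, y, z in mm, then the turn, a rotation vector about the tool's x, y, z in rad. In form: [[dx, dy, dz, ax, ay, az], ...]. A call has 1 to 20 rows; each row is the pose to reach, as a shift and turn from the pose commanded when the call began, along the tool's axes at that moment; what a row does not reach only later rows make up. A row lasts 1/8 s, in which the tool goes at most 62.5 mm and 10.7 degrees, less where a joint would pass 70% of its speed; a pose out of reach is approached as far as the arm can. A call with a gripper value outside its range is refused whole. "fingers" is the opening, from 0 (shut) to 1 (fully open), set as the call begins (left out, the last holds). The fingers move at their own pace and stop on an object; the grip force is fixed at half the most. Time passes only in rows, so rows that repeat a pose let the fingers close. It gives the time, the measured TCP pose, the force and the opening at its end, in the units of the state.
- robot.sense(): the state, without advancing time (a new reading comes with each control period).
- robot.read_camera(name): name is "scene" or "top" or "wrist"; returns a dict with "pixels" (420x560x3 uint8, red, green, blue), "z_map" (420x560 float32, m along the optical axis (not along the pixel's ray), 0 where there is no reading), "fx", "fy", "cx", "cy" (pixels), "R" (3x3) and "t" (3): a world point X has camera coordinates R X + t; the wrist camera has in their place "hand_eye" (4x4, takes a point from camera to tool coordinates, whose origin is the TCP and whose axes are the tool frame's). Camera axes: x right, y down, z forward; pixel columns grow to the right and rows downward; lengths in m; the calibration is good to about 2 mm. The wrist camera is an equidistant fisheye: a pixel r from the principal point sees the ray r / f radians off the axis. A picture is of the moment at which its call begins: read the wrist's pose just before it.
- robot.close_job(): hands the job in, once; it reports no verdict.
The state is a dict: "time_s": time; "qpos": joint angles; "joint_vel": joint speeds; "effort": joint torques, N m; "eef_pos": TCP position; "tcp_rot": TCP orientation; "wrist_force": force on the tool from outside, world axes, zero at the start; "moment": the same for the moment, N m; "gripper_width": opening from 0.0 (shut) to 1.0 (fully open).
Only numpy, scipy, OpenCV 4.12 (cv2) and the standard library are available. Lean on these libraries where they do the work, as an engineer would, in place of code of your own. Each camera call takes 0.05 s, during which the arm holds its last target.

TASK

Mount every loose flanged test head on the manifold, each on a port of its own: slide its flange home under the fixed half ring, swing the clamp half shut round both flanges and hook the red-tabbed latch fully down over it. When all heads are clamped and latched, and not before, turn the shut-off valve's red lever fully in line with the header pipe. Leave the other things on the bench where they are.

Things in the scene. Friction and masses are not known exactly. Their poses are not given: they have to be found in the camera images.
- manifold: Fixed air leak-test manifold: base plate 104 x 502 mm (231 mm to -y, 271 mm to +y of the origin), header pipe along its own y, three upright flanged ports in a row, valve at its +y (left) end, gauge at its -y (right) end. Origin on the bench under the middle port; x away from the robot at yaw 0, y left along the header, z up. Ports at y = +145, 0, -145 mm, all built alike.
- port1 (a point): Left port: centre of its flat sealing face (flange 54 mm across, 8 mm thick; face 75 mm above the bench), axes as the manifold's. Round its far (+x) side a half clamp ring is fixed (bore 58 mm, outside 70 mm, top 16 mm above the face).
- port2 (a point): Middle port: centre of its face. On every port the fixed half's upper lip, 11 to 16 mm above the face, reaches in to 21.5 mm from the port axis, up to 75 deg either side of +x. So a head cannot go straight down: set it on the face 14 to 18 mm short (-x) of home, then slide it level to +x, flange under the lip (3 mm play), until centred.
- port3 (a point): Right port: centre of its face. A head is home within 5 mm of the axis; the bore stops it 2 mm beyond. It rests steadily on the face when up to 18 mm short.
- clamp1 (a joint): Left port's swinging clamp half, rad: 0 closed round both flanges, 1.6 wide open toward the robot. Opens counter-clockwise seen from above about an upright pin 40 mm to -y of the port axis (manifold axes). Friction 0.05 N m, stays where left. It closes only over a head that sits flat and under the fixed lip; it pushes a head that is up to 6 mm short home.
- clamp2 (a joint): The same for the middle port. All clamp halves: ring 61 to 91 mm above the bench, with an ear on the free end, 30 to 64 mm to +y of the port axis when closed, for the latch.
- clamp3 (a joint): The same for the right port.
- knob1 (a point): Top of the black upright grip post (round, 12 mm across, standing 36 mm above the ring) on the left swinging half; when closed 36 mm to -x and 11.5 mm to +y of the port axis, 52 mm above its face. To move the half, carry the post round the hinge pin.
- knob2 (a point): The same for the middle port.
- knob3 (a point): The same for the right port.
- latch1 (a joint): Left port's latch hook, rad: 0 down (hooked), 1.57 upright, 1.95 leaning back away from the robot. Pivot, axis along manifold y, on the fixed half: 12 mm to +x, 56 mm to +y of the port axis, 20 mm above the face. Steel bar 12 mm wide, 5 mm thick, ending in a red tab, 57 mm long; hook 30 mm from the pivot. Friction 0.03 N m, stays where left.
- latch2 (a joint): The same for the middle port. Every latch is pushed over from behind toward the robot and then down; its bar then lies level, pointing to the robot, top 23 mm above the port face. It hooks over the clamp's ear only with the clamp closed, and holds it; let down too early it bars the way.
- latch3 (a joint): The same for the right port.
- valve (a joint): Angle of the shut-off valve's red lever, rad: 0 = across the header pipe, pointing to the robot (shut), 1.57 = in line with the header, pointing out to the left (open). It turns clockwise seen from above about an upright stem 242 mm to the +y side of the manifold's origin. Friction 0.08 N m, stays where left.
- valve_tip (a point): Top of the upturned end of the valve's red lever (15 mm wide, 78 mm from the stem, 73 mm above the bench; the lever is 83 mm long, its underside at 61 mm).
- head_brass: Loose flanged test head, steel, 250 g, with a brass hexagon on top: flange 54 mm across and 8 mm thick at the bottom, round tube 32 mm across from there to 58 mm, 68 mm high in all. Stands on its flange. Origin: centre of its underside; z up its axis. May be absent. Every head fits every port.
- head_blue: Loose flanged test head, steel, 250 g, with a blue band and blue socket on top: flange 54 mm across and 8 mm thick at the bottom, round tube 32 mm across from there to 58 mm, 68 mm high in all. Stands on its flange. Origin: centre of its underside; z up its axis. May be absent. Every head fits every port.
- head_black: Loose flanged test head, steel, 250 g, with a black plastic cap on top: flange 54 mm across and 8 mm thick at the bottom, round tube 32 mm across from there to 58 mm, 68 mm high in all. Stands on its flange. Origin: centre of its underside; z up its axis. May be absent. Every head fits every port.
- tape_measure: Yellow tape measure, 71 x 76 x 37 mm, bystander; origin at its underside.
- bearing: Grey steel bearing ring, 52 mm across, 18 mm high, lying flat, bystander; origin at its underside.
- small_tin: Green tin, 57 mm across, 72 mm high, behind the manifold, bystander; origin at its underside.

How it is judged:
By the outcome, as a careful person would: the job done as asked, in the order asked, and still so for the second after the job is handed in, with the robot touching nothing.
Of head_brass, head_blue, head_black only 2 to 3 are there at a start; the rules pass over those that are not, and their reading is None.
At some moment in a run one of head_brass, head_blue, head_black may be knocked a few centimetres aside while the robot is not near it.
It also fails if it takes over 210 s, if anything falls off the work surface, if the arm or the gripper's body presses on something with over 40 N, if the wrist force passes 120 N, or if a joint passes its speed limit or range.

## Working session

There is one attempt and no reset: what is moved stays moved. The work goes in short steps, Python scripts to look and compute and a tool call to move; the robot and the scene stay as the last step left them, time stands still between calls to the robot, and variables do not carry over. Pictures are saved under pics/ and viewed, and the job is handed in when it is done.

Besides the shell and the picture viewer there is one more tool, called after ">>>" as a command line: name --pt "numbers of a row" for each row, then --argument value for the rest. drive_tool: Moves the arm, as the interface text tells. Its arguments: {"type":"object","properties":{"series":{"type":"array"},"fingers":{"type":"number"}},"required":["series"]}

```bash
mkdir -p pics
cat > h.py <<'E'
import numpy as np, cv2
from station import robot
from scipy.spatial.transform import Rotation as Ro
def snap(n,f):
    s=robot.sense(); c=robot.read_camera(n); cv2.imwrite('pics/'+f+'.png',c['pixels'][:,:,::-1]); np.save('pics/'+f+'.npy',dict(c=c,s=s),allow_pickle=True); return c
def load(f): 
    d=np.load('pics/'+f+'.npy',allow_pickle=True).item(); return d['c'],d['s']
def world(c,u,v,z=None):
    d=c['z_map'][int(v),int(u)] if z is None else z
    p=np.array([(u-c['cx'])/c['fx']*d,(v-c['cy'])/c['fy']*d,d]); return c['R'].T@(p-c['t'])
def cloud(c):
    v,u=np.mgrid[0:420,0:560]; d=c['z_map']; P=np.stack([(u-c['cx'])/c['fx']*d,(v-c['cy'])/c['fy']*d,d],-1)
    return (P-c['t'])@c['R']
def proj(c,X):
    p=c['R']@np.array(X)+c['t']; return p[0]/p[2]*c['fx']+c['cx'],p[1]/p[2]*c['fy']+c['cy']
def st():
    s=robot.sense(); print(round(s['time_s'],2),np.round(s['eef_pos'],4),np.round(s['tcp_rot'],4),np.round(s['wrist_force'],1),round(s['gripper_width'],3)); return s
E
python3 - <<'E'
from h import *
s=st(); print(s)
for n in('scene','top','wrist'):
    c=snap(n,n+'0'); print(n,{k:v for k,v in c.items() if k not in('pixels','z_map')})
E
```

```text
0.0 [0.1916 0.5944 0.226 ] [ 5.000e-04  8.083e-01  5.887e-01 -6.000e-04] [ 0.5 -0.4  0.5] 0.998
{'time_s': 0.0, 'qpos': array([-1.36159954,  0.4351989 ,  0.02496184,  1.57409254, -0.01158976,
        1.13398118, -0.07507586]), 'joint_vel': array([ 0.00035838,  0.00028671,  0.00088657,  0.00014232, -0.00187381,
       -0.00098568,  0.00045958]), 'effort': array([ 5.53981645e-04, -6.67859101e+01,  9.85938795e-01, -3.14455998e+01,
       -6.02474855e-02,  4.30202892e-02,  1.29286068e-04]), 'eef_pos': array([0.19162752, 0.59436959, 0.22596156]), 'tcp_rot': array([ 5.08064698e-04,  8.08331056e-01,  5.88727708e-01, -5.75382641e-04]), 'wrist_force': array([ 0.49031956, -0.37456959,  0.5043796 ]), 'moment': array([0.00251764, 0.01082246, 0.03685154]), 'gripper_width': 0.9983902186758127}
scene {'fx': 511.91422581957346, 'fy': 511.91422581957346, 'cx': 286.68043647637944, 'cy': 208.2719183265732, 'R': array([[ 0.49366455, -0.86963599, -0.0053439 ],
       [-0.65993334, -0.37060695, -0.65355832],
       [ 0.56637735,  0.32616519, -0.7568573 ]]), 't': array([-0.24858725,  0.45853926,  1.11633962])}
top {'fx': 408.09460294025905, 'fy': 408.09460294025905, 'cx': 277.23960750272005, 'cy': 211.1164838250132, 'R': array([[-0.00368314, -0.99989457, -0.01404582],
       [-0.98661148,  0.00592365, -0.16298066],
       [ 0.16304668,  0.01325749, -0.98652928]]), 't': array([0.0322411 , 0.56645227, 1.25654041])}
wrist {'fx': 325.19226210127806, 'fy': 325.19226210127806, 'cx': 280.344259409433, 'cy': 212.4898192513958, 'hand_eye': array([[ 9.99999774e-01,  1.17363116e-04, -6.62175056e-04,
        -3.95420321e-04],
       [ 8.11230117e-05,  9.56411268e-01,  2.92023080e-01,
        -7.84597342e-02],
       [ 6.67584424e-04, -2.92023068e-01,  9.56411042e-01,
        -1.58237311e-01],
       [ 0.00000000e+00,  0.00000000e+00,  0.00000000e+00,
         1.00000000e+00]])}
```

View pics/scene0.png

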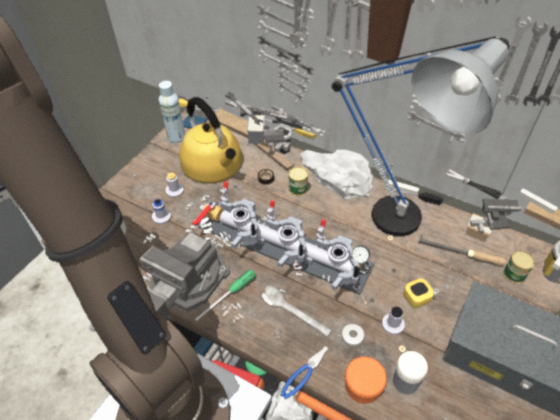

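View pics/top0.png

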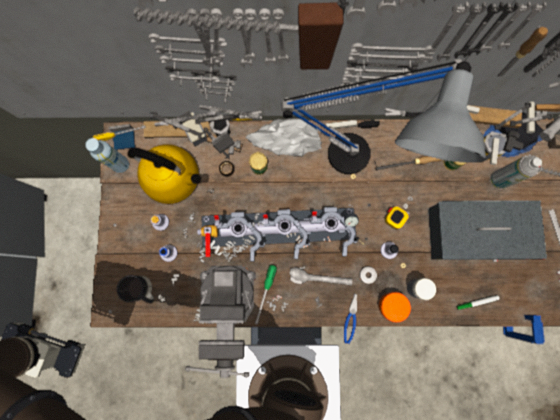

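View pics/wrist0.png

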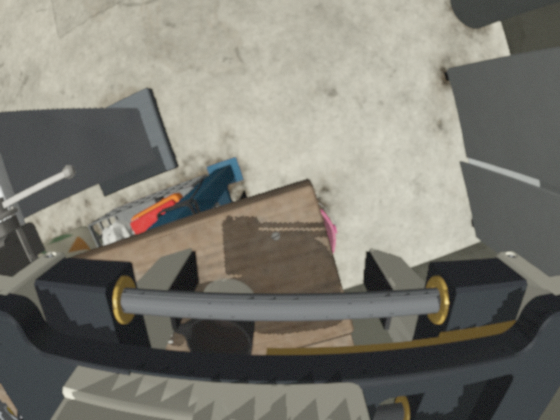

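Run:
```python
from h import *
c,s=load('top0')
im=c['pixels'][:,:,::-1][190:275,140:420]; im=cv2.resize(im,None,fx=2.85,fy=2.85,interpolation=cv2.INTER_CUBIC);cv2.imwrite('pics/t0c.png',im)
c2,_=load('scene0')
im=c2['pixels'][:,:,::-1][160:350,140:420]; im=cv2.resize(im,None,fx=2.85,fy=2.85,interpolation=cv2.INTER_CUBIC);cv2.imwrite('pics/s0c.png',im)
P=cloud(c); P2=cloud(c2)
for (u,v) in [(158,221),(167,253),(389,249),(238,230),(284,226),(331,223),(208,242),(349,218)]: print((u,v),np.round(P[v,u],3))
for nm,Q in(('top',P),('scene',P2)):
  m=(Q[...,2]>0.02)&(Q[...,2]<0.2)&(Q[...,0]>0.3)&(Q[...,0]<0.8)&(Q[...,1]>-.5)&(Q[...,1]<.5)
  h=np.zeros((500,1000,3),np.uint8)
  X=Q[m]; r=((0.8-X[:,0])*1000).astype(int); q=((.5-X[:,1])*1000).astype(int)
  z=X[:,2]; h[r,q]=cv2.applyColorMap((z*1200).clip(0,255).astype(np.uint8),cv2.COLORMAP_JET)[:,0]
  h=cv2.dilate(h,np.ones((3,3)))
  cv2.imwrite('pics/h_%s.png'%nm,h[:,100:900])
```

```text
(158, 221) [0.534 0.404 0.067]
(167, 253) [0.434 0.372 0.067]
(389, 249) [0.354 0.012 1.332]
(238, 230) [0.504 0.152 0.071]
(284, 226) [0.515 0.008 0.077]
(331, 223) [ 0.523 -0.137  0.078]
(208, 242) [0.467 0.246 0.063]
(349, 218) [ 0.534 -0.188  0.111]
```

View pics/t0c.png

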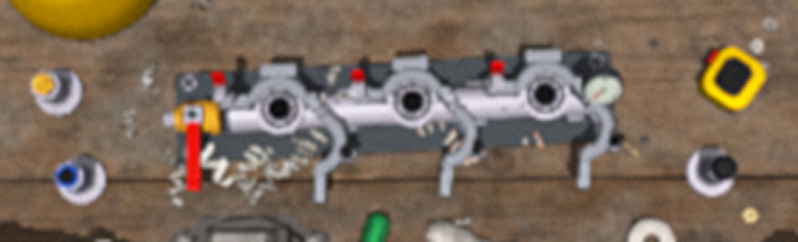

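View pics/s0c.png

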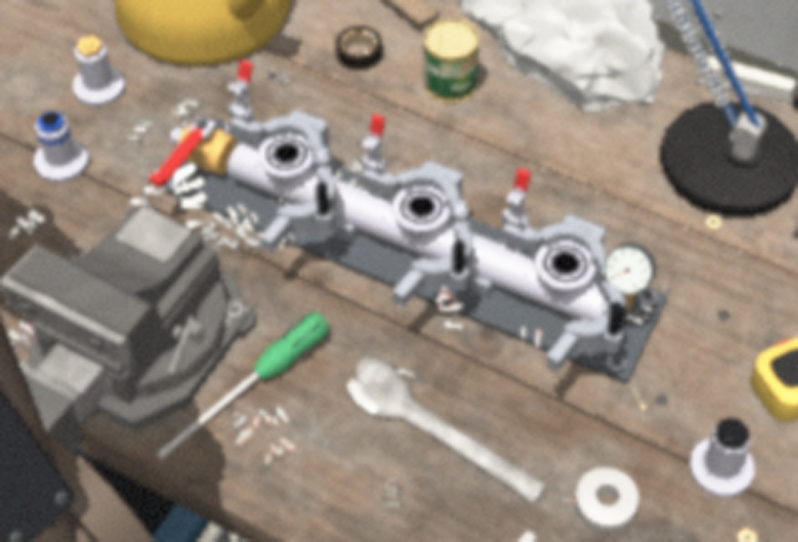

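View pics/h_top.png

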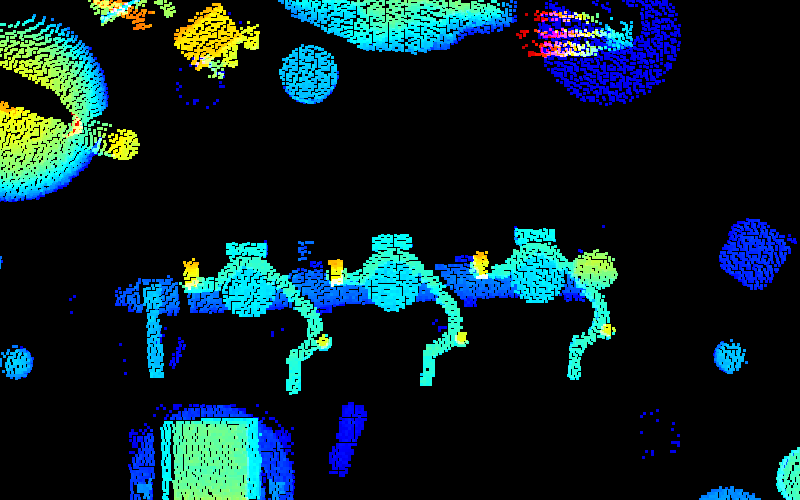

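View pics/h_scene.png

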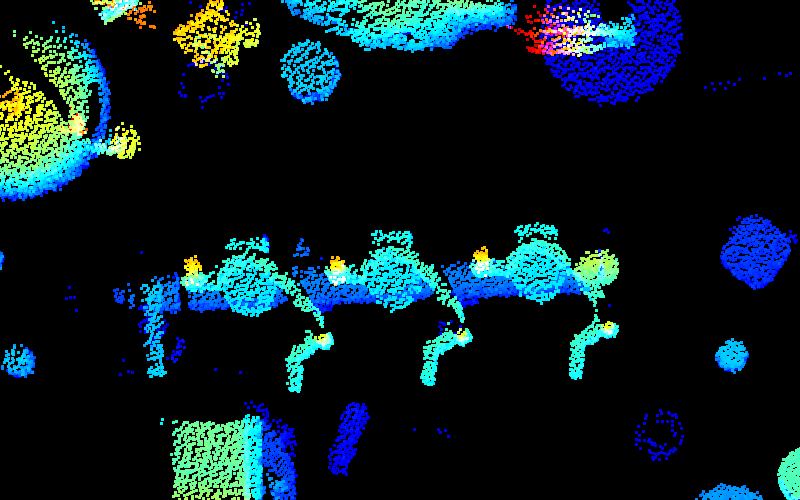

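```bash
cat > fit.py <<'E'
from h import *
from scipy.optimize import least_squares
def headfit(Q,xy):
    out=[]
    for lo,hi,r in((.004,.012,.027),(.062,.075,None),(.062,.075,None)):
        m=(Q[...,2]>lo)&(Q[...,2]<hi)&(np.hypot(Q[...,0]-xy[0],Q[...,1]-xy[1])<.045)
        X=Q[m][:,:2]
        if len(X)<8: out.append(None);continue
        (cx,cy),rr=cv2.minEnclosingCircle((X*1000).astype(np.float32)); out.append((round(cx/1000,4),round(cy/1000,4),round(rr,1),len(X)))
    return out
E
python3 - <<'E'
from fit import *
for n in('top0','scene0'):
    c,_=load(n); Q=cloud(c); print(n)
    for nm,xy in(('brass',(.534,.404)),('blue',(.435,.38)),('black',(.443,-.331))): print(nm,headfit(Q,xy)[:2])
    for p in((.512,.152),(.518,.008),(.526,-.137)):
        m=(Q[...,2]>.070)&(Q[...,2]<.081)&(np.hypot(Q[...,0]-p[0],Q[...,1]-p[1])<.035)
        X=Q[m]; 
        r=lambda a: None
        # near edge: per-angle outermost pts
        d=X[:,:2]-p; a=np.arctan2(d[:,1],-d[:,0]); R=np.hypot(*d.T); E=[]
        for k in np.arange(-1.5,1.5,.2):
            q=(a>k)&(a<k+.2)
            if q.sum()>3: E.append(X[q][np.argmax(R[q])])
        E=np.array(E); f=least_squares(lambda t:np.hypot(E[:,0]-t[0],E[:,1]-t[1])-.0265,p,loss='soft_l1',f_scale=.001); print('port',p,np.round(f.x,4),np.round(f.fun*1000,1),np.median(X[:,2]))
        m=(Q[...,2]>.115)&(Q[...,2]<.135)&(np.hypot(Q[...,0]-p[0]+.07,Q[...,1]-p[1]+.07)<.04)
        X=Q[m];print(' knob',np.round(np.median(X,0),4),len(X), 'max',X.max(0) if len(X) else 0)
        m=(Q[...,2]>.11)&(Q[...,2]<.17)&(np.hypot(Q[...,0]-p[0]-.03,Q[...,1]-p[1]-.056)<.03)
        X=Q[m];
        if len(X): print(' latch',np.round(np.median(X,0),4),X.min(0).round(3),X.max(0).round(3))
    m=(Q[...,2]>.068)&(Q[...,2]<.08)&(np.hypot(Q[...,0]-.43,Q[...,1]-.245)<.025); X=Q[m]; print('tip',np.median(X,0),X.min(0),X.max(0))
    m=(Q[...,0]<.40)&(Q[...,0]>.3)&(abs(Q[...,1]-.2)<.12); print('vise',Q[m].max(0))
    m=(Q[...,0]>.55)&(Q[...,0]<.65)&(Q[...,1]>.28)&(Q[...,1]<.5)&(Q[...,2]>.02);X=Q[m]; print('kettle',X.min(0),X.max(0))
E
```

```text
top0
brass [(0.5391, 0.407, 39.7, 98), (0.539, 0.4143, 12.3, 40)]
blue [(0.4288, 0.3819, 37.2, 104), (0.4377, 0.3838, 12.6, 49)]
black [(0.4414, -0.332, 43.6, 113), (0.4428, -0.3304, 13.4, 62)]
port (0.512, 0.152) [0.51   0.1515] [-1.5 -0.1 -0.3  0.5  1.1  0.9 -0.3 -1.   0.6 -1.2  0.3  0.2 -0.6 -1.4
  4.1] 0.07528890908598607
 knob [0.4581 0.0769 0.1258] 12 max [0.46416305 0.08297834 0.12893686]
 latch [0.527  0.2079 0.1341] [0.514 0.202 0.123] [0.54  0.215 0.15 ]
port (0.518, 0.008) [0.517  0.0074] [ 0.7 -0.1 -1.3  0.7 -1.2  0.1  1.1  0.2  1.2 -1.1 -0.1 -0.3  0.3 -2.5
  5.5] 0.0746460677338111
 knob [ 0.4631 -0.0619  0.1265] 13 max [ 0.4664858  -0.0563422   0.12978831]
 latch [0.5311 0.0641 0.1341] [0.52  0.058 0.127] [0.539 0.07  0.151]
port (0.526, -0.137) [ 0.5241 -0.137 ] [ 8.  -2.9 -0.8  0.6  0.7  0.4 -0.2 -1.   0.   0.5  0.2  0.3 -2.1 -0.3
  4.3] 0.07441265512684549
 knob [ 0.4692 -0.2064  0.1252] 17 max [ 0.47445072 -0.20121788  0.1315692 ]
 latch [ 0.5384 -0.0808  0.1349] [ 0.528 -0.087  0.122] [ 0.547 -0.074  0.151]
tip [0.42962824 0.24325233 0.07000599] [0.42338909 0.23707
[... 739 characters left out ...]
.8 -0.5
  0.6] 0.07558939364719976
 knob [ 0.4623 -0.0626  0.1256] 21 max [ 0.47051122 -0.05833048  0.13171005]
 latch [0.5326 0.0618 0.1338] [0.518 0.056 0.111] [0.543 0.069 0.151]
port (0.526, -0.137) [ 0.526  -0.1389] [-1.3 -0.8 -1.  -0.3  0.6  1.2  3.2 -0.  -0.9 -0.6  1.3  0.2 -0.8 -0.3
 -2.8] 0.07576169170885524
 knob [ 0.4693 -0.2095  0.1259] 27 max [ 0.47796892 -0.20280576  0.13182223]
 latch [ 0.5411 -0.0822  0.134 ] [ 0.527 -0.088  0.11 ] [ 0.552 -0.075  0.15 ]
tip [0.43253753 0.24340142 0.07055628] [0.42346075 0.2346473  0.06803117] [0.4543476  0.25120883 0.07691543]
vise [0.39989494 0.31993678 0.11835447]
kettle [0.5512989  0.2801548  0.02014496] [0.64998896 0.46590864 0.13032106]
```

```bash
cat >> h.py <<'E'
YAW=.0485
def to(x,y,z,a=np.pi/2+YAW):
    s=st(); q=s['tcp_rot']; R=Ro.from_quat([q[1],q[2],q[3],q[0]])
    d=R.inv().apply(np.array([x,y,z])-s['eef_pos'])*1000
    T=Ro.from_quat([np.cos(a/2),np.sin(a/2),0,0])
    r=(R.inv()*T).as_rotvec()
    if abs(np.linalg.norm(r)-2*np.pi)<.5: pass
    print('row',np.round(d,1),np.round(r,4))
ports={1:np.array([.511,.1505]),2:np.array([.518,.0063]),3:np.array([.525,-.138])}
def mf(i,dx,dy): 
    c,s=np.cos(YAW),np.sin(YAW); return ports[i]+[c*dx-s*dy,s*dx+c*dy]
E
python3 - <<'E'
from h import *
c,_=load('top0');Q=cloud(c)
m=(Q[...,0]>.2)&(Q[...,0]<.40)&(Q[...,1]>.33)&(Q[...,1]<.6)&(Q[...,2]>.02); X=Q[m]; print(X.min(0),X.max(0))
to(.4375,.383,.2)
E
```

```text
[0.20000937 0.40970523 0.02030163] [0.36635275 0.59960772 0.67600433]
0.15 [0.1917 0.5945 0.2261] [ 4.000e-04  8.084e-01  5.887e-01 -4.000e-04] [-0.  -0.1  0. ] 1.004
row [-125.8  298.9   26.3] [-1.000e-04  1.200e-03 -3.604e-01]
```

>>> drive_tool --pt "0 0 -30 0 0 0" --pt "0 0 -54 0 0 -0.1" --pt "-20 50 -54 0 0 -0.2" --pt "-40 100 -54 0 0 -0.3" --pt "-65 150 -54 0 0 -0.36" --pt "-85 200 -40 0 0 -0.36" --pt "-105 250 -20 0 0 -0.36" --pt "-126 299 0 0 0 -0.36" --pt "-126 299 0 0 0 -0.36" --pt "-126 299 0 0 0 -0.36" --fingers 0.8

```text
time_s: 1.4
eef_pos: [0.4372, 0.3835, 0.2266]
tcp_rot: [-0.0, 0.69, 0.724, -0.0]
wrist_force: [0.1, 1.9, 0.7]
gripper_width: 0.803
```

Run:
```python
from fit import *
st(); c=snap('top','top1'); snap('wrist','wrist1')
```

```text
1.4 [0.4372 0.3835 0.2266] [-3.000e-04  6.900e-01  7.239e-01 -2.000e-04] [0.1 1.9 0.7] 0.803
```

View pics/wrist1.png

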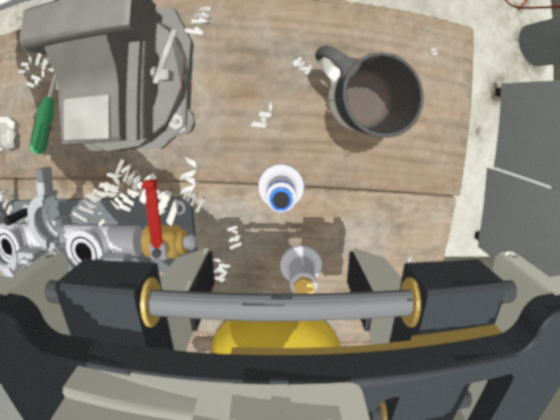

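View pics/top1.png

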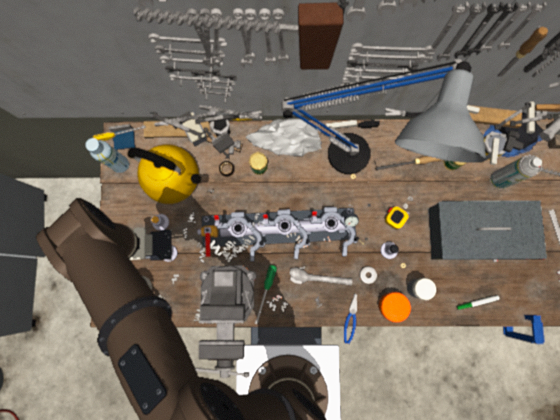

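```bash
cat >> fit.py <<'E'
def wcloud(c,s):
    v,u=np.mgrid[0:420,0:560]; x=u-c['cx'];y=v-c['cy']; r=np.hypot(x,y)+1e-9; th=r/c['fx']
    d=c['z_map']; t=np.tan(th)*d/r; P=np.stack([x*t,y*t,d],-1)
    H=c['hand_eye']; P=P@H[:3,:3].T+H[:3,3]
    q=s['tcp_rot']; R=Ro.from_quat([q[1],q[2],q[3],q[0]]).as_matrix()
    P=P@R.T+s['eef_pos']; P[d<=0]=np.nan; return P
def circ(Q,xy,lo,hi,rad,rmax=.04,inner=0):
    m=(Q[...,2]>lo)&(Q[...,2]<hi)&(np.hypot(Q[...,0]-xy[0],Q[...,1]-xy[1])<rmax); X=Q[m]
    return X
def disc(Q,xy,lo,hi,r0,rmax):
    X=circ(Q,xy,lo,hi,0,rmax)[:,:2]
    # max number of points within r0 minus outside: centroid refine via boundary fit
    c=np.array(xy)
    for _ in range(6):
        d=X-c; a=np.arctan2(d[:,1],d[:,0]); R=np.hypot(*d.T); E=[]
        for k in np.arange(-np.pi,np.pi,.25):
            q=(a>=k)&(a<k+.25)
            if q.sum()>3: E.append(X[q][np.argsort(R[q])[int(q.sum()*.95)]])
        E=np.array(E); f=least_squares(lambda t:np.hypot(E[:,0]-t[0],E[:,1]-t[1])-r0,c,loss='soft_l1',f_scale=.001); c=f.x
    return np.round(c,4),np.round(np.median(abs(f.fun))*1000,2),len(E)
E
python3 - <<'E'
from fit import *
c,s=load('wrist1'); Q=wcloud(c,s)
print(np.round(Q[193,280],3),np.round(Q[175,280],3), np.round(Q[245,85],3),np.round(Q[200,150],3))
print('blue flange',disc(Q,(.438,.383),.004,.013,.027,.035)); 
X=circ(Q,(.438,.383),.06,.08,0,.025); print(len(X),np.median(X,0),X.max(0),X.min(0))
X=circ(Q,(.438,.383),.02,.05,0,.025); print(len(X),np.median(X,0),X.max(0),X.min(0))
X=circ(Q,(.53,.404),.004,.013,0,.035); print('brass',len(X),X.max(0),X.min(0))
for n in('top1','scene0'):
    cc,_=load(n);q=cloud(cc)
    for b in((.438,.383),(.53,.404),(.443,-.331)): 
        try: print(n,disc(q,b,.004,.013,.027,.033))
        except Exception as e: print(e)
E
```

```text
[0.434 0.383 0.069] [0.426 0.383 0.016] [0.504 0.157 0.076] [0.448 0.245 0.067]
blue flange (array([0.4415, 0.3843]), np.float64(0.39), 20)
466 [0.44032392 0.38406896 0.067309  ] [0.45308299 0.39677782 0.07009006] [0.42794535 0.37224158 0.06015066]
123 [0.42727975 0.38272091 0.0340088 ] [0.43870779 0.39919691 0.04979953] [0.42523595 0.36854034 0.02022514]
brass 572 [0.5645954  0.43831583 0.01274641] [0.51666476 0.38949195 0.00407583]
top1 (array([0.4371, 0.3847]), np.float64(0.45), 9)
top1 (array([0.54  , 0.4142]), np.float64(1.71), 14)
top1 (array([ 0.4429, -0.3311]), np.float64(0.45), 14)
scene0 (array([0.4375, 0.3828]), np.float64(2.03), 17)
scene0 (array([0.5368, 0.4103]), np.float64(2.82), 15)
scene0 (array([ 0.4446, -0.3318]), np.float64(1.16), 19)
```

Run:
```python
from h import *
to(.4403,.384,.027)
```

```text
1.5 [0.4366 0.3847 0.2271] [-4.000e-04  6.891e-01  7.247e-01  3.000e-04] [-0.2 -0.  -0.1] 0.797
row [ -1.1   3.7 200.1] [-0.0002 -0.001   0.0019]
```

>>> drive_tool --pt "-1 4 50 0 0 0" --pt "-1 4 100 0 0 0" --pt "-1 4 140 0 0 0" --pt "-1 4 170 0 0 0" --pt "-1 4 190 0 0 0" --pt "-1 4 200 0 0 0" --pt "-1 4 200 0 0 0" --pt "-1 4 200 0 0 0"

```text
time_s: 2.5
eef_pos: [0.442, 0.3832, 0.0277]
tcp_rot: [-0.0, 0.69, 0.724, 0.001]
wrist_force: [-0.0, -0.0, 0.0]
gripper_width: 0.799
```

>>> drive_tool --pt "0 0 0 0 0 0" --pt "0 0 0 0 0 0" --pt "0 0 0 0 0 0" --pt "0 0 0 0 0 0" --pt "0 0 0 0 0 0" --pt "0 0 0 0 0 0" --fingers 0.2

```text
time_s: 3.25
eef_pos: [0.4418, 0.3829, 0.0269]
tcp_rot: [-0.0, 0.69, 0.724, 0.0]
wrist_force: [-0.2, 1.4, 2.0]
gripper_width: 0.342
```

Run:
```python
from h import *
p=mf(1,-60,0) if 0 else mf(1,-.06,0); to(p[0],p[1],.22)
```

```text
3.25 [0.4418 0.3829 0.0269] [-1.000e-04  6.898e-01  7.240e-01  3.000e-04] [-0.2  1.4  2. ] 0.342
row [-235.3   -2.  -193.3] [ 0.0003 -0.0006 -0.0001]
```

>>> drive_tool --pt "0 0 -30 0 0 0" --pt "0 0 -80 0 0 0" --pt "0 0 -135 0 0 0" --pt "-20 0 -193 0 0 0" --pt "-70 0 -193 0 0 0" --pt "-125 0 -193 0 0 0" --pt "-180 0 -193 0 0 0" --pt "-235 -2 -193 0 0 0" --pt "-235 -2 -193 0 0 0" --pt "-235 -2 -193 0 0 0" --pt "-235 -2 -193 0 0 0"

```text
time_s: 4.62
eef_pos: [0.4507, 0.1487, 0.2195]
tcp_rot: [-0.0, 0.689, 0.725, -0.0]
wrist_force: [0.0, 0.2, -2.3]
gripper_width: 0.342
```

Run:
```python
from fit import *
st(); c=snap('wrist','wrist2'); c,s=load('wrist2'); Q=wcloud(c,s)
for p in ports.values():
    X=circ(Q,p,.085,.095,0,.04); print('ring',len(X),np.nanmedian(X,0) if len(X) else 0)
    X=circ(Q,p,.07,.080,0,.03); print('face',len(X),np.median(X,0),X.min(0),X.max(0))
```

```text
4.62 [0.4507 0.1487 0.2195] [-2.000e-04  6.892e-01  7.246e-01 -1.000e-04] [ 0.   0.2 -2.3] 0.342
ring 0 0
  return _methods._mean(a, axis=axis, dtype=dtype,
  ret = um.true_divide(
Traceback (most recent call last):
ValueError: zero-size array to reduction operation minimum which has no identity
```

View pics/wrist2.png

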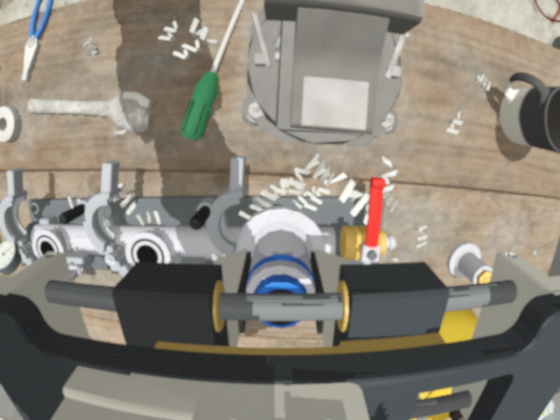

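```bash
python3 - <<'E'
from fit import *
c,s=load('wrist2'); Q=wcloud(c,s); e=s['eef_pos']
print('held', disc(Q,e[:2],.19,.206,.027,.036), e)
for i in (2,3):
  p=ports[i]; print(i,p)
  X=circ(Q,p,.065,.082,0,.032); print(len(X), np.median(X[:,2]) if len(X) else 0)
  if len(X)>50:
    d=X[:,:2]-p; a=np.arctan2(d[:,1],-d[:,0]); R=np.hypot(*d.T); E=[]
    for k in np.arange(-1.4,1.4,.2):
        q=(a>k)&(a<k+.2)
        if q.sum()>3: E.append(X[q][np.argsort(R[q])[int(q.sum()*.97)]])
    E=np.array(E); f=least_squares(lambda t:np.hypot(E[:,0]-t[0],E[:,1]-t[1])-.027,p,loss='soft_l1',f_scale=.001); print(np.round(f.x,4),np.round(f.fun*1000,1))
for r in [(255,150),(240,150),(228,205),(215,200)]: print(r,np.round(Q[r],4))
m=(Q[...,2]>.110)&(Q[...,2]<.135)&(np.hypot(Q[...,0]-.4585,Q[...,1]-.076)<.02); X=Q[m]; print('knob1',len(X),np.median(X,0),X.min(0),X.max(0))
E
python3 - <<'E'
import cv2
im=cv2.imread('pics/wrist2.png')[150:330,0:400]; cv2.imwrite('pics/w2c.png',cv2.resize(im,None,fx=2,fy=2,interpolation=cv2.INTER_CUBIC))
E
```

```text
held (array([0.4508, 0.1481]), np.float64(0.16), 16) [0.45074439 0.14873897 0.21950485]
2 [0.518  0.0063]
1264 0.07564621944643565
[0.5202 0.0069] [ 0.4 -0.3 -0.1  0.2 -0.3  0.   0.1  0.  -0.2  0.1  0.1  0.1  0.  -0.1]
3 [ 0.525 -0.138]
698 0.07571871683619495
[ 0.5269 -0.1374] [-1.6  0.4 -0.1  0.2  0.2 -0.   0.4 -0.3  0.3  0.1 -0.5 -0.6  0.2 -0.1]
(255, 150) [0.5189 0.0107 0.0761]
(240, 150) [0.5018 0.0121 0.0751]
(228, 205) [0.4986 0.0648 0.0371]
(215, 200) [0.4569 0.0796 0.1183]
knob1 224 [0.46013647 0.07852973 0.12555811] [0.45599148 0.07133308 0.11011989] [0.46843878 0.08314889 0.12918683]
```

View pics/w2c.png

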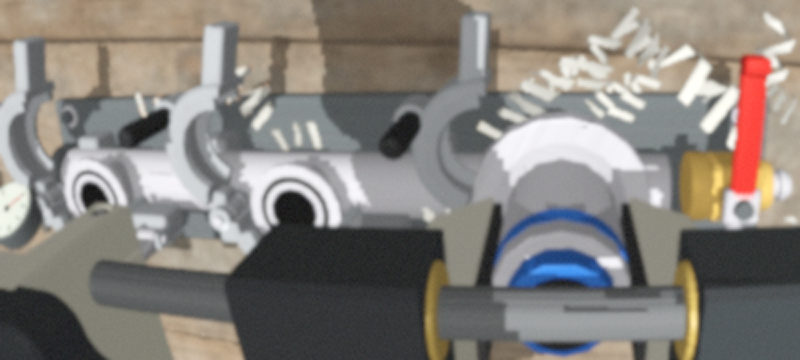

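```bash
sed -i 's/^YAW=.*/YAW=.0475/; s/^ports=.*/ports={1:np.array([.5134,.1516]),2:np.array([.5202,.0069]),3:np.array([.5271,-.1376])}/' h.py
python3 - <<'E'
from h import *
p=mf(1,-.016,0); to(p[0],p[1],.106)
E
```

```text
4.67 [0.4508 0.1487 0.2195] [-2.000e-04  6.892e-01  7.246e-01 -1.000e-04] [ 0.4 -0.9 -2.7] 0.343
row [ -0.2  46.7 113.5] [-0.0004 -0.0001  0.0026]
```

>>> drive_tool --pt "0 20 0 0 0 0" --pt "0 47 0 0 0 0" --pt "0 47 40 0 0 0" --pt "0 47 80 0 0 0" --pt "0 47 100 0 0 0" --pt "0 47 110 0 0 0" --pt "0 47 114 0 0 0" --pt "0 47 115 0 0 0" --pt "0 47 116 0 0 0" --pt "0 47 116 0 0 0"

```text
time_s: 5.92
eef_pos: [0.4982, 0.1499, 0.1042]
tcp_rot: [0.0, 0.69, 0.724, 0.0]
wrist_force: [0.3, 0.6, -2.7]
gripper_width: 0.341
```

>>> drive_tool --pt "0 0 1 0 0 0" --pt "0 0 1.5 0 0 0" --pt "0 0 2 0 0 0" --pt "0 0 2.5 0 0 0" --pt "0 0 2.5 0 0 0"

```text
time_s: 6.55
eef_pos: [0.498, 0.1498, 0.1018]
tcp_rot: [-0.0, 0.69, 0.724, 0.0]
wrist_force: [-2.0, -0.5, 5.4]
gripper_width: 0.341
```

>>> drive_tool --pt "0 2 0 0 0 0" --pt "0 5 0 0 0 0" --pt "0 8 0 0 0 0" --pt "0 11 0 0 0 0" --pt "0 13.5 0 0 0 0" --pt "0 15.5 0 0 0 0" --pt "0 15.5 0 0 0 0"

```text
time_s: 7.42
eef_pos: [0.5115, 0.1508, 0.1018]
tcp_rot: [-0.001, 0.69, 0.724, -0.001]
wrist_force: [-11.1, 0.2, 14.8]
gripper_width: 0.342
```

>>> drive_tool --pt "0 15.5 0 0 0 0" --pt "0 15.5 0 0 0 0" --pt "0 15.5 0 0 0 0" --pt "0 15.5 -30 0 0 0" --pt "0 15.5 -70 0 0 0" --pt "0 -40 -70 0 0 0" --pt "0 -55 -70 0 0 0" --pt "0 -55 -70 0 0 0" --fingers 0.5

```text
time_s: 8.43
eef_pos: [0.4577, 0.148, 0.1714]
tcp_rot: [-0.0, 0.69, 0.724, 0.0]
wrist_force: [0.6, 0.1, 0.1]
gripper_width: 0.504
```

Run:
```python
from fit import *
st(); c=snap('wrist','wrist3'); c,s=load('wrist3'); Q=wcloud(c,s)
X=circ(Q,ports[1],.136,.15,0,.03); print('head top',len(X),np.median(X,0),X.min(0),X.max(0))
print('ports',ports[1])
m=(Q[...,2]>.115)&(Q[...,2]<.135)&(np.hypot(Q[...,0]-.4585,Q[...,1]-.076)<.02); X=Q[m]; print('knob1',len(X),np.median(X,0),X.min(0),X.max(0))
im=cv2.imread('pics/wrist3.png')[100:330,100:460]; cv2.imwrite('pics/w3c.png',cv2.resize(im,None,fx=2.2,fy=2.2,interpolation=cv2.INTER_CUBIC))
```

```text
8.43 [0.4577 0.148  0.1714] [-1.000e-04  6.896e-01  7.242e-01  1.000e-04] [0.6 0.1 0.1] 0.504
head top 166 [0.51751599 0.15034497 0.14286024] [0.51405452 0.14005495 0.13972942] [0.52307579 0.16055037 0.14444903]
ports [0.5134 0.1516]
knob1 278 [0.46029904 0.07855559 0.12630183] [0.45615947 0.07132062 0.11512533] [0.46725459 0.08341861 0.129175  ]
```

View pics/w3c.png

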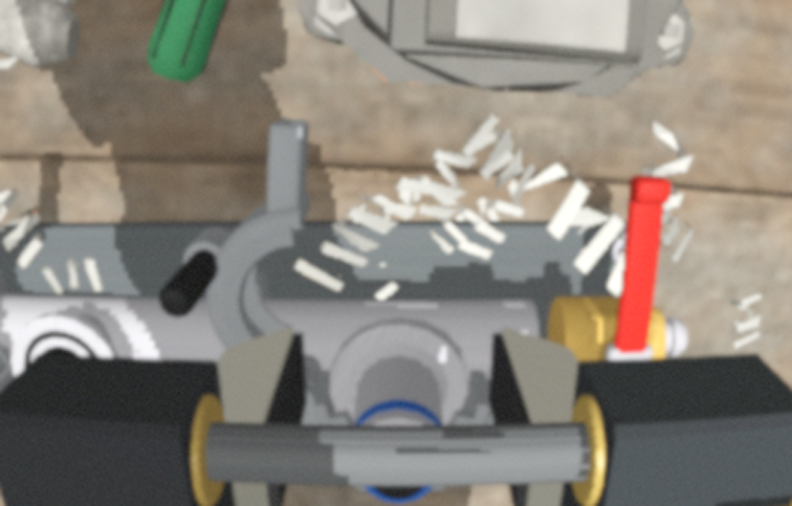

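```bash
cat >> h.py <<'E'
def arc(phi0,n=14,end=0):
    k=lambda f:np.array([62.8*np.sin(np.radians(125+f)),62.8*np.cos(np.radians(125+f))]) # tool x(man y), tool y(man x)
    for f in np.linspace(phi0,end,n+1)[1:]: 
        d=k(f)-k(phi0); print('[%.0f, %.0f, 0, 0, 0, 0],'%(d[0],d[1]),end=' ')
E
python3 - <<'E'
from h import *
p=mf(1,-.0547,-.0712); print(p); to(p[0],p[1],.1); arc(84.4)
E
```

```text
[0.46214243 0.07788303]
8.47 [0.4589 0.1481 0.1714] [2.000e-04 6.898e-01 7.240e-01 4.000e-04] [-0.1 -0.3  0.5] 0.5
row [-70.3  -0.2  71.4] [ 0.0007 -0.0003  0.0009]
[6, -3, 0, 0, 0, 0], [12, -5, 0, 0, 0, 0], [19, -7, 0, 0, 0, 0], [25, -8, 0, 0, 0, 0], [32, -8, 0, 0, 0, 0], [38, -8, 0, 0, 0, 0], [45, -7, 0, 0, 0, 0], [51, -5, 0, 0, 0, 0], [57, -2, 0, 0, 0, 0], [63, 1, 0, 0, 0, 0], [69, 5, 0, 0, 0, 0], [74, 9, 0, 0, 0, 0], [78, 13, 0, 0, 0, 0], [82, 19, 0, 0, 0, 0],
```

>>> drive_tool --pt "-35 0 0 0 0 0" --pt "-70 0 0 0 0 0" --pt "-70 0 30 0 0 0" --pt "-70 0 60 0 0 0" --pt "-70 0 71 0 0 0" --pt "-70 0 71 0 0 0" --pt "-70 0 71 0 0 0"

```text
time_s: 9.35
eef_pos: [0.4628, 0.0782, 0.101]
tcp_rot: [0.0, 0.69, 0.724, 0.001]
wrist_force: [0.5, 0.5, -0.6]
gripper_width: 0.501
```

>>> drive_tool --pt "0 0 0 0 0 0" --pt "0 0 0 0 0 0" --pt "0 0 0 0 0 0" --pt "0 0 0 0 0 0" --fingers 0.0

```text
time_s: 9.85
eef_pos: [0.4618, 0.078, 0.1003]
tcp_rot: [0.0, 0.69, 0.724, 0.0]
wrist_force: [-0.3, -0.8, 0.6]
gripper_width: 0.12
```

Gripped the post. Carrying it round.

>>> drive_tool --pt "6 -3 0 0 0 0" --pt "12 -5 0 0 0 0" --pt "19 -7 0 0 0 0" --pt "25 -8 0 0 0 0" --pt "32 -8 0 0 0 0" --pt "38 -8 0 0 0 0" --pt "45 -7 0 0 0 0" --pt "51 -5 0 0 0 0" --pt "57 -2 0 0 0 0" --pt "63 1 0 0 0 0" --pt "69 5 0 0 0 0" --pt "74 9 0 0 0 0" --pt "78 13 0 0 0 0" --pt "82 19 0 0 0 0" --pt "82 19 0 0 0 0"

```text
time_s: 11.72
eef_pos: [0.477, 0.1615, 0.1]
tcp_rot: [-0.0, 0.69, 0.724, 0.0]
wrist_force: [-3.2, -1.1, -1.2]
gripper_width: 0.121
```

Run:
```python
from fit import *
s=st(); c=snap('wrist','wrist4'); print(mf(1,-.036,.0115)); 
im=cv2.imread('pics/wrist4.png')[100:330,100:460]; cv2.imwrite('pics/w4c.png',cv2.resize(im,None,fx=2.2,fy=2.2,interpolation=cv2.INTER_CUBIC))
```

```text
11.72 [0.477  0.1615 0.1   ] [-3.000e-04  6.897e-01  7.241e-01  0.000e+00] [-3.2 -1.1 -1.2] 0.121
[0.47689456 0.16137767]
```

View pics/w4c.png

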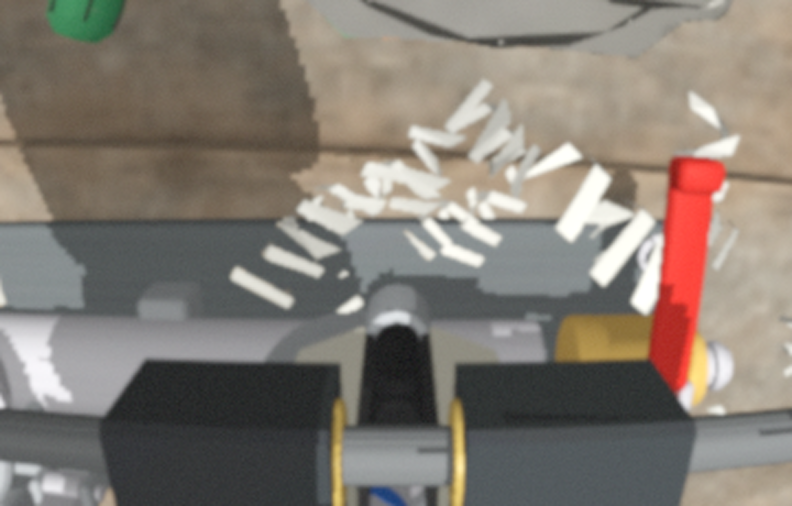

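>>> drive_tool --pt "0 0 0 0 0 0" --pt "0 0 0 0 0 0" --pt "0 0 -40 0 0 0" --pt "0 0 -95 0 0 0" --pt "20 40 -100 0 0 0" --pt "44 98 -100 0 0 0" --pt "44 98 -100 0 0 0" --fingers 0.3

```text
time_s: 12.65
eef_pos: [0.576, 0.2118, 0.1998]
tcp_rot: [0.001, 0.689, 0.724, 0.001]
wrist_force: [-1.8, -1.2, 0.1]
gripper_width: 0.297
```

Run:
```python
from h import *
p=mf(1,.062,.056); to(p[0],p[1],.125); p=mf(1,-.020,.056); to(p[0],p[1],.097)
c=snap('scene','scene5'); cv2.imwrite('pics/s5c.png',cv2.resize(c['pixels'][140:300,160:400,::-1],None,fx=3,fy=3,interpolation=cv2.INTER_CUBIC))
```

```text
12.65 [0.576  0.2118 0.1998] [6.000e-04 6.894e-01 7.244e-01 1.200e-03] [-1.8 -1.2  0.1] 0.297
row [-1.2 -3.6 74.8] [ 0.0026 -0.0008  0.0019]
12.65 [0.576  0.2118 0.1998] [6.000e-04 6.894e-01 7.244e-01 1.200e-03] [-1.8 -1.2  0.1] 0.297
row [ -1.  -85.7 102.6] [ 0.0026 -0.0008  0.0019]
```

View pics/s5c.png

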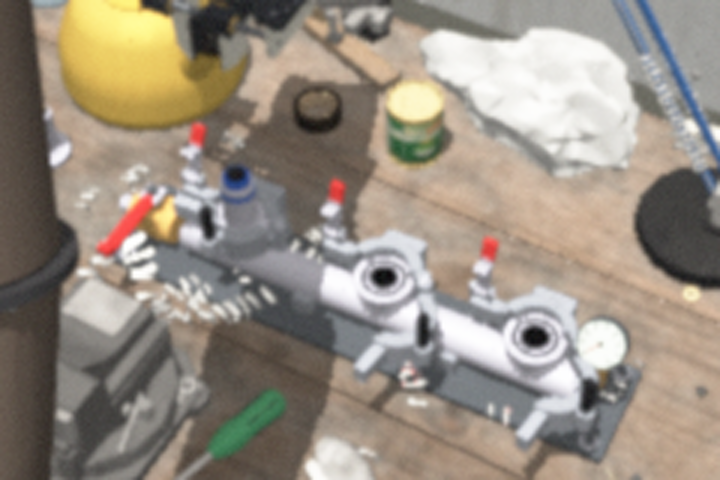

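Run:
```python
from h import *
for n in('top0','scene0'):
    c,_=load(n);Q=cloud(c)
    m=(Q[...,0]>.54)&(Q[...,0]<.66)&(Q[...,1]>.15)&(Q[...,1]<.34);X=Q[m];print(X[:,2].max(),X[np.argmax(X[:,2])])
```

```text
0.1406106691206638 [0.54049421 0.2067142  0.14061067]
0.14498290563686023 [0.54137355 0.20886389 0.14498291]
```

>>> drive_tool --pt "-1 0 0 0 0 0" --pt "-1 -2 40 0 0 0" --pt "-1 -2 70 0 0 0" --pt "-1 -2 75 0 0 0" --pt "-1 -2 75 0 0 0" --fingers 0.0

```text
time_s: 13.32
eef_pos: [0.5708, 0.2082, 0.1262]
tcp_rot: [0.0, 0.69, 0.724, 0.0]
wrist_force: [0.4, -0.2, 0.0]
gripper_width: 0.002
```

>>> drive_tool --pt "1 -10 1 0 0 0" --pt "1 -20 1 0 0 0" --pt "1 -30 1 0 0 0" --pt "1 -40 1 0 0 0" --pt "1 -48 1 0 0 0" --pt "1 -56 1 0 0 0" --pt "1 -63 1 0 0 0" --pt "1 -69 5 0 0 0" --pt "1 -73 10 0 0 0" --pt "1 -77 15 0 0 0" --pt "1 -79 20 0 0 0" --pt "1 -80 25 0 0 0" --pt "1 -80 27 0 0 0" --pt "1 -80 28 0 0 0"

```text
time_s: 15.08
eef_pos: [0.4908, 0.2056, 0.0983]
tcp_rot: [-0.0, 0.69, 0.724, 0.0]
wrist_force: [-6.4, -2.2, 23.7]
gripper_width: 0.005
```

>>> drive_tool --pt "0 0 -30 0 0 0" --pt "0 0 -90 0 0 0" --pt "0 40 -120 0 0 0" --pt "20 40 -120 0 0 0" --pt "20 40 -120 0 0 0"

```text
time_s: 15.7
eef_pos: [0.5285, 0.2293, 0.2162]
tcp_rot: [-0.001, 0.689, 0.725, -0.001]
wrist_force: [-0.6, -0.7, -1.0]
gripper_width: 0.007
```

Run:
```python
from fit import *
st(); snap('wrist','wrist6'); c,s=load('wrist6'); Q=wcloud(c,s)
c=snap('scene','scene6'); 
im=cv2.imread('pics/wrist6.png')[120:330,100:460]; cv2.imwrite('pics/w6c.png',np.vstack([cv2.resize(im,(500,290),interpolation=cv2.INTER_CUBIC),cv2.resize(c['pixels'][160:260,180:360,::-1],(500,278),interpolation=cv2.INTER_CUBIC)]))
for i in(1,2,3):
  for q in (Q,cloud(c)):
    a=mf(i,-.010,.056); m=(np.hypot(q[...,0]-a[0],q[...,1]-a[1])<.02)&(q[...,2]>.08)&(q[...,2]<.16);X=q[m]
    print(i,len(X),np.median(X,0).round(4) if len(X) else 0, X[:,2].max() if len(X) else 0)
cc=snap('top','top6')
```

```text
15.7 [0.5285 0.2293 0.2162] [-8.000e-04  6.889e-01  7.248e-01 -5.000e-04] [-0.6 -0.7 -1. ] 0.007
1 989 [0.5024 0.2054 0.0975] 0.10183235074555584
1 110 [0.5014 0.2029 0.0939] 0.10491125865869277
2 361 [0.5231 0.0631 0.0973] 0.1347309141749556
2 64 [0.5226 0.0618 0.094 ] 0.13598252136052927
3 132 [ 0.5304 -0.0814  0.0875] 0.10154377768705264
3 77 [ 0.5309 -0.0823  0.0928] 0.13427993625298998
```

View pics/w6c.png

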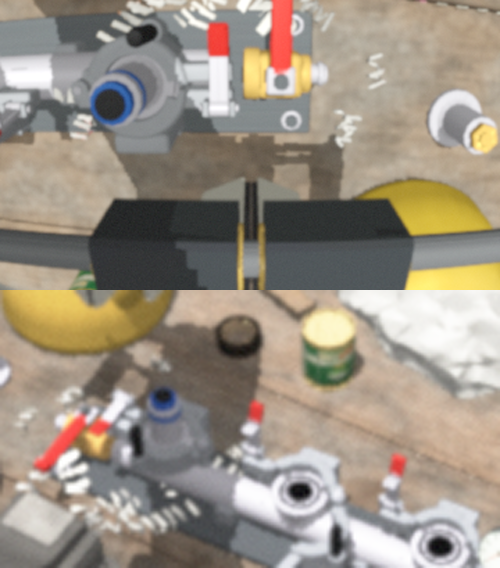

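View pics/top6.png

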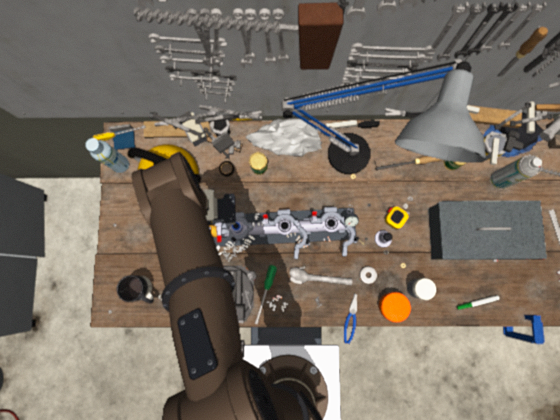

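Run:
```python
from fit import *
c,s=load('wrist6'); Q=wcloud(c,s)
for dx in range(-48,20,6):
    a=mf(1,dx/1000,.056); m=(np.hypot(Q[...,0]-a[0],Q[...,1]-a[1])<.004)&(Q[...,2]>.05);X=Q[m]; print(dx,len(X),np.round(np.median(X[:,2]),4) if len(X) else 0,end=' | ')
print()
X=circ(Q,(.538,.412),.06,.08,0,.03); print('brass top',len(X),np.median(X,0),X.min(0),X.max(0))
print(disc(Q,(.538,.412),.004,.013,.027,.034))
c,_=load('top6');q=cloud(c);print('black',disc(q,(.46,-.322),.004,.013,.027,.035),disc(q,(.46,-.32),.06,.075,.0135,.03))
```

```text
-48 0 0 | -42 47 0.1019 | -36 69 0.1014 | -30 67 0.1002 | -24 63 0.099 | -18 1116 0.2991 | -12 675 0.3058 | -6 2900 0.3233 | 0 491 0.3068 | 6 68 0.0982 | 12 60 0.1006 | 18 8 0.0994 | 
brass top 332 [0.54197686 0.41257986 0.0661281 ] [0.53076488 0.39962068 0.0600035 ] [0.55469219 0.42611036 0.06969654]
(array([0.543 , 0.4153]), np.float64(0.38), 19)
black (array([ 0.4552, -0.3118]), np.float64(4.42), 7) (array([ 0.4607, -0.3108]), np.float64(2.51), 5)
```

Run:
```python
from fit import *
for n in('top0','scene0'):
    c,_=load(n);Q=cloud(c)
    m=(Q[...,0]>.55)&(Q[...,0]<.66)&(Q[...,1]>.30)&(Q[...,1]<.52)&(Q[...,2]>.08);X=Q[m]
    for k in np.arange(.30,.52,.02):
        w=X[(X[:,1]>k)&(X[:,1]<k+.02)]; print(round(k,2),w[:,0].min().round(3) if len(w) else None,end=' ')
    print()
to(.5425,.414,.12)
```

```text
0.3 0.646 0.32 0.63 0.34 0.621 0.36 0.614 0.38 0.614 0.4 0.614 0.42 0.621 0.44 0.633 0.46 0.659 0.48 None 0.5 None 0.52 None 
0.3 0.647 0.32 0.625 0.34 0.62 0.36 0.614 0.38 0.615 0.4 0.616 0.42 0.624 0.44 0.633 0.46 None 0.48 None 0.5 None 0.52 None 
15.85 [0.5285 0.2268 0.216 ] [-3.000e-04  6.897e-01  7.241e-01 -1.300e-03] [ 0.3 -0.4 -0.7] 0.008
row [186.4  23.3  95.7] [-0.0024  0.0014  0.001 ]
```

>>> drive_tool --pt "50 0 0 0 0 0" --pt "100 10 0 0 0 0" --pt "150 23 0 0 0 0" --pt "186 23 0 0 0 0" --pt "186 23 40 0 0 0" --pt "186 23 80 0 0 0" --pt "186 23 96 0 0 0" --pt "186 23 96 0 0 0" --fingers 0.7

```text
time_s: 16.85
eef_pos: [0.5433, 0.4134, 0.1203]
tcp_rot: [-0.0, 0.69, 0.724, -0.001]
wrist_force: [0.0, -0.4, 1.1]
gripper_width: 0.696
```

Run:
```python
from fit import *
snap('wrist','wrist7'); c,s=load('wrist7'); Q=wcloud(c,s)
print(disc(Q,(.542,.414),.004,.013,.027,.034))
to(.5425,.414,.027)
```

```text
(array([0.5434, 0.4154]), np.float64(0.29), 20)
16.9 [0.5441 0.4142 0.1218] [1.000e-04 6.900e-01 7.238e-01 1.000e-04] [0.3 1.1 1. ] 0.698
row [-0.1 -1.6 94.8] [ 0.0002 -0.      0.0003]
```

View pics/wrist7.png

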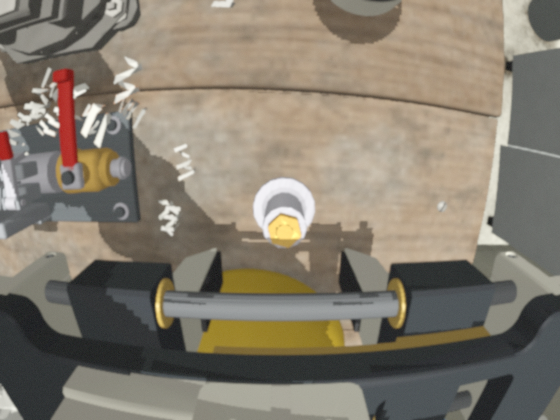

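The brass head is centred at (284,207) between the fingers.

>>> drive_tool --pt "1 -1 40 0 0 0" --pt "1 -1 75 0 0 0" --pt "1 -1 94 0 0 0" --pt "1 -1 94 0 0 0" --pt "1 -1 94 0 0 0"

```text
time_s: 17.52
eef_pos: [0.5439, 0.416, 0.0291]
tcp_rot: [0.0, 0.69, 0.724, 0.001]
wrist_force: [0.3, -0.2, -0.1]
gripper_width: 0.704
```

>>> drive_tool --pt "0 0 0 0 0 0" --pt "0 0 0 0 0 0" --pt "0 0 0 0 0 0" --pt "0 0 0 0 0 0" --pt "0 0 0 0 0 0" --fingers 0.2

```text
time_s: 18.15
eef_pos: [0.5428, 0.4155, 0.0274]
tcp_rot: [-0.0, 0.69, 0.724, 0.0]
wrist_force: [-0.2, -0.7, 2.3]
gripper_width: 0.346
```

Run:
```python
from h import *
p=mf(2,-.06,0); to(p[0],p[1],.22)
```

```text
18.15 [0.5428 0.4155 0.0274] [-0.000e+00  6.898e-01  7.240e-01  2.000e-04] [-0.2 -0.7  2.3] 0.346
row [-406.9 -102.2 -192.7] [ 0.0002 -0.0003  0.0007]
```

>>> drive_tool --pt "0 0 -50 0 0 0" --pt "0 0 -100 0 0 0" --pt "0 -10 -155 0 0 0" --pt "-30 -30 -193 0 0 0" --pt "-85 -60 -193 0 0 0" --pt "-140 -90 -193 0 0 0" --pt "-200 -102 -193 0 0 0" --pt "-255 -102 -193 0 0 0" --pt "-310 -102 -193 0 0 0" --pt "-365 -102 -193 0 0 0" --pt "-395 -102 -193 0 0 0" --pt "-407 -102 -193 0 0 0" --pt "-407 -102 -193 0 0 0" --pt "-407 -102 -193 0 0 0"

```text
time_s: 19.9
eef_pos: [0.4604, 0.0054, 0.2201]
tcp_rot: [-0.0, 0.689, 0.725, 0.0]
wrist_force: [1.1, 0.7, -2.3]
gripper_width: 0.34
```

```bash
cat > pf.py <<'E'
from fit import *
def portfit(Q,p):
    X=circ(Q,p,.065,.082,0,.032)
    d=X[:,:2]-p; a=np.arctan2(d[:,1],-d[:,0]); R=np.hypot(*d.T); E=[]
    for k in np.arange(-1.4,1.4,.2):
        q=(a>k)&(a<k+.2)
        if q.sum()>3: E.append(X[q][np.argsort(R[q])[int(q.sum()*.97)]])
    if len(E)<4: return None
    E=np.array(E); f=least_squares(lambda t:np.hypot(E[:,0]-t[0],E[:,1]-t[1])-.027,p,loss='soft_l1',f_scale=.001); return np.round(f.x,4),len(E),np.abs(f.fun).mean()*1000
E
python3 - <<'E'
from pf import *
snap('wrist','wrist8'); c,s=load('wrist8'); Q=wcloud(c,s); e=s['eef_pos']
print('held', disc(Q,e[:2],e[2]-.03,e[2]-.013,.027,.036), e)
print(portfit(Q,ports[3]),ports[3])
p=mf(2,-.016,0); to(p[0],p[1],.102)
m=(Q[...,2]>.122)&(Q[...,2]<.135)&(np.hypot(Q[...,0]-.4635,Q[...,1]+.062)<.025); X=Q[m]; print('knob2',len(X),np.median(X,0),X.min(0),X.max(0), mf(2,-.0547,-.0708))
E
```

```text
held (array([0.4612, 0.0048]), np.float64(0.12), 16) [0.46044052 0.00543893 0.22009651]
(array([ 0.5274, -0.1379]), 14, np.float64(0.2141301966388296)) [ 0.5271 -0.1376]
19.95 [0.4604 0.0054 0.2201] [-2.000e-04  6.891e-01  7.247e-01  0.000e+00] [-0.9  0.5 -2.1] 0.343
row [ -1.5  43.8 118.1] [-0.0003 -0.0004  0.0029]
knob2 154 [ 0.46478054 -0.06079266  0.12693707] [ 0.45969147 -0.06756649  0.12200449] [ 0.47186219 -0.0560222   0.12938689] [ 0.46892343 -0.06641742]
```

View pics/wrist8.png

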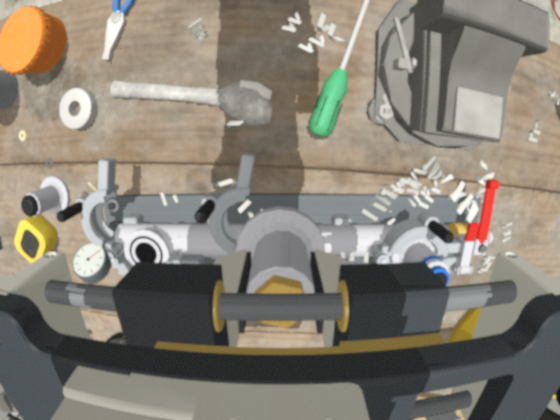

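>>> drive_tool --pt "-1 20 0 0 0 0" --pt "-1 44 0 0 0 0" --pt "-1 44 40 0 0 0" --pt "-1 44 80 0 0 0" --pt "-1 44 105 0 0 0" --pt "-1 44 113 0 0 0" --pt "-1 44 116 0 0 0" --pt "-1 44 117 0 0 0" --pt "-1 44 117.5 0 0 0" --pt "-1 44 118 0 0 0" --pt "-1 44 118 0 0 0"

```text
time_s: 21.32
eef_pos: [0.5045, 0.005, 0.1025]
tcp_rot: [0.0, 0.69, 0.724, 0.0]
wrist_force: [0.4, -0.1, -2.7]
gripper_width: 0.345
```

>>> drive_tool --pt "1 0 0.5 0 0 0" --pt "1 0 1 0 0 0" --pt "1 0 1.5 0 0 0" --pt "1 0 1.5 0 0 0"

```text
time_s: 21.82
eef_pos: [0.5047, 0.0051, 0.1023]
tcp_rot: [0.0, 0.69, 0.724, 0.0]
wrist_force: [-6.1, -1.8, 19.0]
gripper_width: 0.343
```

>>> drive_tool --pt "0 0 -0.5 0 0 0" --pt "0 2 -0.7 0 0 0" --pt "0 5 -0.7 0 0 0" --pt "0 8 -0.7 0 0 0" --pt "0 11 -0.7 0 0 0" --pt "0 13.5 -0.7 0 0 0" --pt "0 15.5 -0.7 0 0 0" --pt "0 15.5 -0.7 0 0 0"

```text
time_s: 22.82
eef_pos: [0.5157, 0.0057, 0.1021]
tcp_rot: [-0.003, 0.69, 0.724, -0.003]
wrist_force: [-18.5, -3.4, 29.1]
gripper_width: 0.34
```

>>> drive_tool --pt "0 -1 -1 0 0 0" --pt "0 -1 -1.5 0 0 0" --pt "0 0 -1.5 0 0 0" --pt "0 2 -1.5 0 0 0" --pt "0 2 -1.5 0 0 0"

```text
time_s: 23.45
eef_pos: [0.5222, 0.0069, 0.1028]
tcp_rot: [0.0, 0.69, 0.724, -0.0]
wrist_force: [-0.3, -0.3, -2.5]
gripper_width: 0.345
```

>>> drive_tool --pt "0 -1 0.5 0 0 0" --pt "0 -1 0.5 0 0 0" --pt "0 -1 0.5 0 0 0"

```text
time_s: 23.82
eef_pos: [0.5208, 0.0068, 0.1025]
tcp_rot: [-0.0, 0.69, 0.724, 0.0]
wrist_force: [0.6, -0.7, -2.8]
gripper_width: 0.342
```

>>> drive_tool --pt "0 0 0 0 0 0" --pt "0 0 0 0 0 0" --pt "0 0 0 0 0 0" --pt "0 0 -35 0 0 0" --pt "0 0 -70 0 0 0" --pt "0 -50 -70 0 0 0" --pt "0 -70 -70 0 0 0" --pt "0 -70 -70 0 0 0" --fingers 0.5

```text
time_s: 24.82
eef_pos: [0.4498, 0.0034, 0.1727]
tcp_rot: [-0.0, 0.69, 0.724, 0.0]
wrist_force: [0.9, 0.8, 1.0]
gripper_width: 0.498
```

Run:
```python
from pf import *
st(); c=snap('wrist','wrist9'); c,s=load('wrist9'); Q=wcloud(c,s)
X=circ(Q,ports[2],.136,.15,0,.03); print('head top',len(X),np.median(X,0),X.min(0),X.max(0))
X=circ(Q,ports[2],.081,.084,0,.03); print('flange',len(X),np.median(X,0),X.min(0))
m=(Q[...,2]>.124)&(Q[...,2]<.135)&(np.hypot(Q[...,0]-.4648,Q[...,1]+.0608)<.025); X=Q[m]; print('knob2',len(X),np.median(X,0),X.min(0),X.max(0))
p=mf(2,-.0575,-.0658);print(p);to(p[0],p[1],.1);arc(78.4)
im=cv2.imread('pics/wrist9.png')[100:330,100:460]; cv2.imwrite('pics/w9c.png',cv2.resize(im,None,fx=2.2,fy=2.2,interpolation=cv2.INTER_CUBIC))
```

```text
24.82 [0.4498 0.0034 0.1727] [-3.000e-04  6.899e-01  7.239e-01  2.000e-04] [0.9 0.8 1. ] 0.498
head top 380 [0.51349648 0.00578295 0.14169002] [ 0.50704811 -0.00603771  0.13623953] [0.52317335 0.0170975  0.14454674]
flange 535 [0.50485592 0.008655   0.08324607] [ 0.49022004 -0.02262311  0.08144849]
knob2 183 [ 0.46456405 -0.06084668  0.12713197] [ 0.45982091 -0.06678714  0.12400383] [ 0.47140256 -0.05577896  0.12934994]
[ 0.46588918 -0.06155601]
24.88 [0.4512 0.0035 0.1728] [2.000e-04 6.898e-01 7.240e-01 5.000e-04] [ 0.8  0.1 -0.2] 0.501
row [-65.7  11.5  72.8] [ 0.001  -0.0004  0.0008]
[6, -2, 0, 0, 0, 0], [12, -4, 0, 0, 0, 0], [18, -5, 0, 0, 0, 0], [24, -5, 0, 0, 0, 0], [30, -5, 0, 0, 0, 0], [36, -4, 0, 0, 0, 0], [42, -3, 0, 0, 0, 0], [48, -1, 0, 0, 0, 0], [53, 2, 0, 0, 0, 0], [59, 5, 0, 0, 0, 0], [64, 8, 0, 0, 0, 0], [68, 12, 0, 0, 0, 0], [73, 17, 0, 0, 0, 0], [76, 22, 0, 0, 0, 0],
```

View pics/w9c.png

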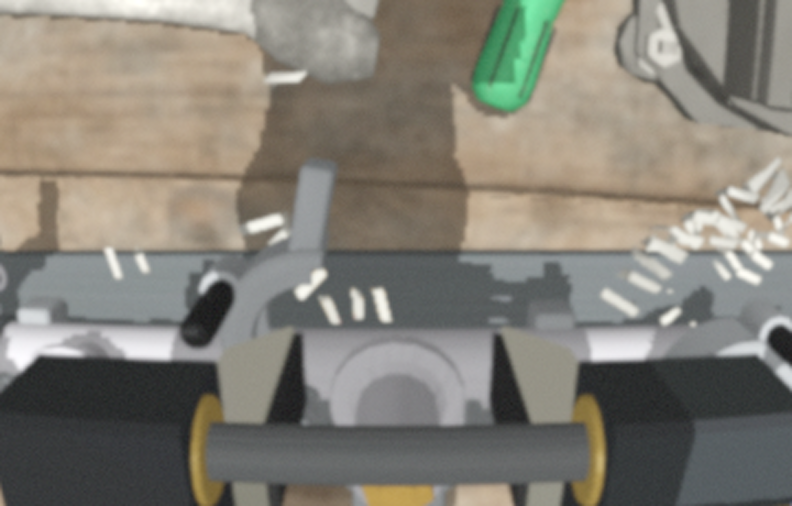

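>>> drive_tool --pt "-35 5 0 0 0 0" --pt "-66 11 0 0 0 0" --pt "-66 11 30 0 0 0" --pt "-66 11 60 0 0 0" --pt "-66 11 73 0 0 0" --pt "-66 11 73 0 0 0" --pt "-66 11 73 0 0 0"

```text
time_s: 25.75
eef_pos: [0.466, -0.062, 0.1002]
tcp_rot: [0.0, 0.69, 0.724, 0.0]
wrist_force: [1.0, -0.3, 0.2]
gripper_width: 0.499
```

>>> drive_tool --pt "0 0 0 0 0 0" --pt "0 0 0 0 0 0" --pt "0 0 0 0 0 0" --pt "0 0 0 0 0 0" --fingers 0.0

```text
time_s: 26.25
eef_pos: [0.4653, -0.0619, 0.0996]
tcp_rot: [0.0, 0.69, 0.724, 0.0]
wrist_force: [0.6, 0.8, 0.1]
gripper_width: 0.119
```

Run:
```python
from h import *
p=mf(2,-.036,.0115); to(p[0],p[1],.1)
```

```text
26.25 [ 0.4653 -0.0619  0.0996] [1.000e-04 6.899e-01 7.239e-01 2.000e-04] [0.6 0.8 0.1] 0.119
row [77.6 22.2 -0.4] [ 0.0004 -0.0001  0.0007]
```

>>> drive_tool --pt "6 -2 0 0 0 0" --pt "12 -4 0 0 0 0" --pt "18 -5 0 0 0 0" --pt "24 -5 0 0 0 0" --pt "30 -5 0 0 0 0" --pt "36 -4 0 0 0 0" --pt "42 -3 0 0 0 0" --pt "48 -1 0 0 0 0" --pt "53 2 0 0 0 0" --pt "59 5 0 0 0 0" --pt "64 8 0 0 0 0" --pt "69 12 0 0 0 0" --pt "73 17 0 0 0 0" --pt "77 22 0 0 0 0" --pt "77 22 0 0 0 0"

```text
time_s: 28.12
eef_pos: [0.4833, 0.0165, 0.0992]
tcp_rot: [-0.0, 0.69, 0.724, -0.0]
wrist_force: [-1.2, -0.4, -1.0]
gripper_width: 0.121
```

>>> drive_tool --pt "0 0 0 0 0 0" --pt "0 0 0 0 0 0" --pt "0 0 -40 0 0 0" --pt "0 0 -95 0 0 0" --pt "20 40 -100 0 0 0" --pt "44 97 -100 0 0 0" --pt "44 97 -100 0 0 0" --fingers 0.3

```text
time_s: 29.0
eef_pos: [0.5813, 0.0678, 0.1989]
tcp_rot: [0.0, 0.688, 0.725, 0.001]
wrist_force: [-0.7, -0.2, -0.9]
gripper_width: 0.297
```

>>> drive_tool --pt "0 0 0 0 0 0" --pt "0 0 40 0 0 0" --pt "0 0 70 0 0 0" --pt "0 0 75 0 0 0" --pt "0 0 75 0 0 0" --fingers 0.0

```text
time_s: 29.62
eef_pos: [0.5781, 0.0642, 0.1252]
tcp_rot: [0.0, 0.69, 0.724, 0.0]
wrist_force: [-0.6, 0.2, 0.4]
gripper_width: 0.008
```

Run:
```python
from h import *
p=mf(2,-.020,.056); to(p[0],p[1],.0975)
c=snap('scene','scene10'); cv2.imwrite('pics/s10c.png',cv2.resize(c['pixels'][140:300,160:400,::-1],None,fx=3,fy=3,interpolation=cv2.INTER_CUBIC))
```

```text
29.62 [0.5781 0.0642 0.1252] [1.000e-04 6.901e-01 7.237e-01 2.000e-04] [-0.6  0.2  0.4] 0.008
row [  1.6 -80.5  27.7] [ 0.0004 -0.0001 -0.    ]
```

View pics/s10c.png

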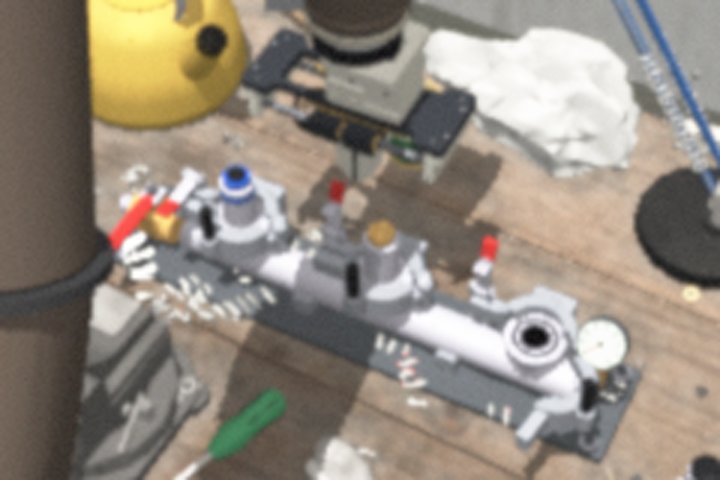

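Clamp 2 is closed round the brass head, and the fingers are behind latch 2. Pushing it over.

>>> drive_tool --pt "1 -10 1 0 0 0" --pt "1 -20 1 0 0 0" --pt "1 -30 1 0 0 0" --pt "1 -40 1 0 0 0" --pt "1 -48 1 0 0 0" --pt "1 -56 1 0 0 0" --pt "1 -63 1 0 0 0" --pt "1 -69 5 0 0 0" --pt "1 -73 10 0 0 0" --pt "1 -77 15 0 0 0" --pt "1 -80 20 0 0 0" --pt "1 -82 24 0 0 0" --pt "1 -82 26 0 0 0" --pt "1 -82 27 0 0 0"

```text
time_s: 31.42
eef_pos: [0.4962, 0.0616, 0.0984]
tcp_rot: [-0.0, 0.69, 0.724, 0.0]
wrist_force: [-7.1, 0.2, 26.1]
gripper_width: 0.006
```

>>> drive_tool --pt "0 0 -40 0 0 0" --pt "0 0 -95 0 0 0" --pt "-40 0 -125 0 0 0" --pt "-95 -10 -125 0 0 0" --pt "-150 -30 -125 0 0 0" --pt "-205 -45 -125 0 0 0" --pt "-260 -58 -125 0 0 0" --pt "-315 -58 -125 0 0 0" --pt "-365 -58 -125 0 0 0" --pt "-375 -58 -125 0 0 0" --pt "-375 -58 -125 0 0 0" --fingers 0.7

```text
time_s: 32.8
eef_pos: [0.456, -0.3157, 0.2219]
tcp_rot: [-0.0, 0.69, 0.724, -0.0]
wrist_force: [0.3, 0.9, -0.1]
gripper_width: 0.701
```

Run:
```python
from pf import *
st(); snap('wrist','wrist11'); c,s=load('wrist11'); Q=wcloud(c,s)
for r in ((.457,-.313),): print(disc(Q,r,.004,.013,.027,.04)); X=circ(Q,r,.06,.08,0,.04); print(len(X),np.median(X,0))
for dx in range(-48,20,6):
    a=mf(2,dx/1000,.056); m=(np.hypot(Q[...,0]-a[0],Q[...,1]-a[1])<.004)&(Q[...,2]>.05);X=Q[m]; print(dx,len(X),np.round(np.median(X[:,2]),4) if len(X) else 0,end=' | ')
c=snap('top','top11');q=cloud(c)
print(disc(q,(.457,-.313),.004,.013,.027,.04))
```

```text
32.8 [ 0.456  -0.3157  0.2219] [-5.000e-04  6.903e-01  7.235e-01 -1.000e-04] [ 0.3  0.9 -0.1] 0.701
(array([ 0.4853, -0.3141]), np.float64(0.35), 17)
582 [ 0.4826601 -0.3140688  0.0677346]
-48 0 0 | -42 0 0 | -36 0 0 | -30 0 0 | -24 0 0 | -18 0 0 | -12 9 0.0867 | -6 7 0.0869 | 0 11 0.0824 | 6 2 0.085 | 12 0 0 | 18 0 0 | (array([ 0.4671, -0.3055]), np.float64(0.0), 1)
```

View pics/wrist11.png

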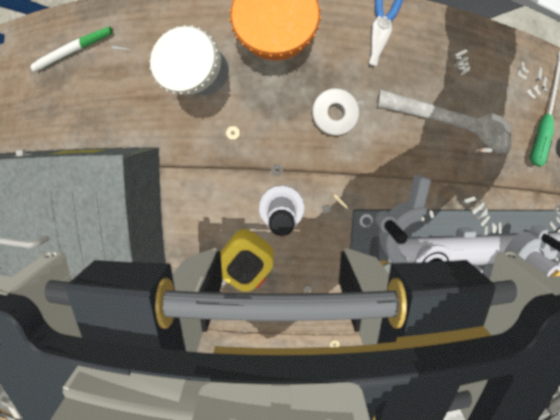

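Run:
```python
from pf import *
c,s=load('wrist11'); Q=wcloud(c,s)
m=(Q[...,2]>.012)&(Q[...,2]<.045)&(Q[...,0]>.46)&(Q[...,0]<.6)&(Q[...,1]>-.42)&(Q[...,1]<-.29)&(np.hypot(Q[...,0]-.4853,Q[...,1]+.3141)>.031); X=Q[m]
print(len(X),X.min(0),X.max(0)); print('minx pt',X[X[:,0].argmin()],'maxy',X[X[:,1].argmax()])
for k in np.arange(-.41,-.30,.01):
    w=X[(X[:,1]>k)&(X[:,1]<k+.01)]; print(round(k,2),w[:,0].min().round(3) if len(w) else None,end=' ')
```

```text
2330 [ 0.51459465 -0.3853767   0.01208036] [ 0.58423705 -0.32094595  0.03910108]
minx pt [ 0.51459465 -0.35858365  0.026592  ] maxy [ 0.54555015 -0.32094595  0.03352559]
-0.41 None -0.4 None -0.39 0.535 -0.38 0.521 -0.37 0.515 -0.36 0.515 -0.35 0.517 -0.34 0.524 -0.33 0.53 -0.32 None -0.31 None
```

Run:
```python
from h import *
to(.4845,-.3141,.027)
```

```text
32.9 [ 0.4565 -0.314   0.2221] [-6.000e-04  6.893e-01  7.245e-01  3.000e-04] [0.1 0.6 0.1] 0.7
row [ -1.7  28.  195.1] [-0.0004 -0.0013  0.0022]
```

>>> drive_tool --pt "-2 28 0 0 0 0" --pt "-2 28 40 0 0 0" --pt "-2 28 90 0 0 0" --pt "-2 28 120 0 0 0" --pt "-2 28 120 0 0 0" --fingers 0.58

```text
time_s: 33.52
eef_pos: [0.4835, -0.3136, 0.1007]
tcp_rot: [-0.002, 0.689, 0.725, -0.0]
wrist_force: [0.4, 0.2, 0.2]
gripper_width: 0.577
```

Run:
```python
from pf import *
st(); snap('wrist','wrist12'); c,s=load('wrist12'); Q=wcloud(c,s)
print(disc(Q,(.485,-.314),.004,.013,.027,.034)); to(.4845,-.3141,.027)
```

```text
33.52 [ 0.4835 -0.3136  0.1007] [-2.300e-03  6.891e-01  7.247e-01 -3.000e-04] [0.4 0.2 0.2] 0.577
(array([ 0.485, -0.314]), np.float64(0.37), 20)
33.58 [ 0.4844 -0.3148  0.1023] [-0.0009  0.6893  0.7245  0.    ] [-0.1 -0.2  0.7] 0.583
row [ 0.6  0.2 75.3] [-0.0012 -0.0013  0.0024]
```

View pics/wrist12.png

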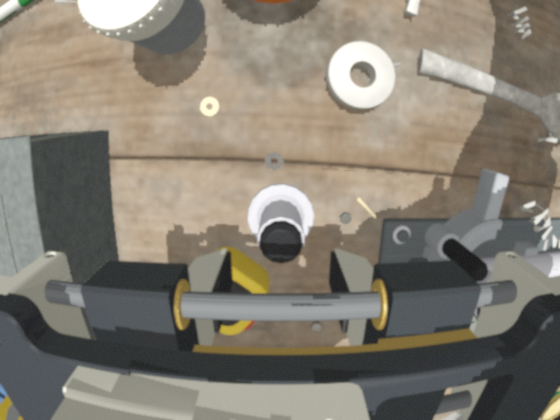

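>>> drive_tool --pt "0 0 -30 0 0 0.15" --pt "0 0 -30 0 0 0.3" --pt "0 0 -30 0 0 0.45" --pt "0 0 -30 0 0 0.6" --pt "0 0 -30 0 0 0.75" --pt "0 0 -30 0 0 0.9" --pt "0 0 -30 0 0 1.05" --pt "0 0 -30 0 0 1.05" --pt "0 0 -30 0 0 1.05"

```text
time_s: 34.7
eef_pos: [0.485, -0.3162, 0.1334]
tcp_rot: [0.0, 0.959, 0.283, 0.001]
wrist_force: [1.1, -0.7, -1.0]
gripper_width: 0.578
```

Run:
```python
from pf import *
s=st(); print(np.round(s['qpos'],2)); snap('wrist','wrist13'); c,s=load('wrist13'); Q=wcloud(c,s)
print(disc(Q,(.485,-.314),.004,.013,.027,.034)); to(.485,-.3143,.027,np.pi/2+YAW-1.05)
```

```text
34.7 [ 0.485  -0.3162  0.1334] [3.000e-04 9.592e-01 2.826e-01 7.000e-04] [ 1.1 -0.7 -1. ] 0.578
[-0.04  0.54  0.77  1.84 -0.47  0.94  1.51]
(array([ 0.4852, -0.3141]), np.float64(0.39), 20)
34.75 [ 0.4848 -0.3162  0.1332] [2.000e-04 9.593e-01 2.822e-01 6.000e-04] [ 1.2  0.4 -0.1] 0.58
row [  1.1  -1.6 106.2] [ 0.0007 -0.001   0.004 ]
```

View pics/wrist13.png

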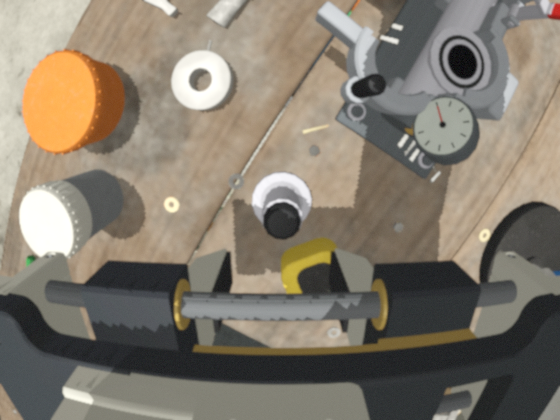

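>>> drive_tool --pt "1 -1.5 40 0 0 0" --pt "1 -1.5 75 0 0 0" --pt "1 -1.5 98 0 0 0" --pt "1 -1.5 106 0 0 0" --pt "1 -1.5 106 0 0 0"

```text
time_s: 35.38
eef_pos: [0.4844, -0.3147, 0.0266]
tcp_rot: [-0.0, 0.96, 0.281, 0.0]
wrist_force: [-0.1, -0.2, 0.4]
gripper_width: 0.58
```

>>> drive_tool --pt "0 0 0 0 0 0" --pt "0 0 0 0 0 0" --pt "0 0 0 0 0 0" --pt "0 0 0 0 0 0" --pt "0 0 0 0 0 0" --fingers 0.2

```text
time_s: 36.0
eef_pos: [0.4849, -0.3147, 0.0271]
tcp_rot: [0.0, 0.96, 0.281, 0.001]
wrist_force: [-0.5, 0.6, 7.1]
gripper_width: 0.339
```

>>> drive_tool --pt "0 0 -40 0 0 0" --pt "0 0 -90 0 0 0" --pt "0 0 -145 0 0 0" --pt "0 0 -195 0 0 -0.15" --pt "0 0 -195 0 0 -0.3" --pt "0 0 -195 0 0 -0.45" --pt "0 0 -195 0 0 -0.6" --pt "0 0 -195 0 0 -0.75" --pt "0 0 -195 0 0 -0.9" --pt "0 0 -195 0 0 -1.05" --pt "0 0 -195 0 0 -1.05" --pt "0 0 -195 0 0 -1.05"

```text
time_s: 37.5
eef_pos: [0.4842, -0.3145, 0.2212]
tcp_rot: [-0.0, 0.691, 0.723, -0.0]
wrist_force: [-0.1, -0.2, -2.7]
gripper_width: 0.343
```

Run:
```python
from pf import *
p=mf(3,-.06,0); to(p[0],p[1],.222)
```

```text
37.5 [ 0.4842 -0.3145  0.2212] [-3.000e-04  6.911e-01  7.227e-01 -0.000e+00] [-0.1 -0.2 -2.7] 0.343
row [174.6  -9.2  -0.7] [-0.0004 -0.0003 -0.0028]
```

>>> drive_tool --pt "50 -9 0 0 0 0" --pt "105 -9 0 0 0 0" --pt "155 -9 0 0 0 0" --pt "175 -9 0 0 0 0" --pt "175 -9 0 0 0 0" --pt "175 -9 0 0 0 0"

```text
time_s: 38.25
eef_pos: [0.467, -0.1411, 0.2215]
tcp_rot: [0.0, 0.691, 0.723, -0.0]
wrist_force: [-0.1, -0.2, -3.7]
gripper_width: 0.344
```

Run:
```python
from pf import *
snap('wrist','wrist14'); c,s=load('wrist14'); Q=wcloud(c,s); e=s['eef_pos']
print('held', disc(Q,e[:2],e[2]-.03,e[2]-.013,.027,.036), e)
p=mf(3,-.016,0); to(p[0],p[1],.1025)
m=(Q[...,2]>.122)&(Q[...,2]<.135)&(np.hypot(Q[...,0]-.4715,Q[...,1]+.208)<.025); X=Q[m]; print('knob3',len(X),np.median(X,0),X.min(0),X.max(0), mf(3,-.0547,-.0708))
for dx in range(-48,20,6):
    a=mf(2,dx/1000,.056); m=(np.hypot(Q[...,0]-a[0],Q[...,1]-a[1])<.004)&(Q[...,2]>.05);X=Q[m]; print(dx,len(X),np.round(np.median(X[:,2]),4) if len(X) else 0,end=' | ')
```

```text
held (array([ 0.4663, -0.1418]), np.float64(0.19), 16) [ 0.46698149 -0.1411008   0.22152781]
38.3 [ 0.467  -0.1414  0.2215] [ 3.000e-04  6.908e-01  7.231e-01 -1.000e-04] [ 0.  -0.1 -2.4] 0.341
row [  1.1  44.2 119. ] [ 0.0002  0.0006 -0.0018]
knob3 148 [ 0.47267024 -0.20727775  0.12679307] [ 0.46775614 -0.21377168  0.12217257] [ 0.47981882 -0.20257297  0.12927126] [ 0.47582343 -0.21091742]
-48 0 0 | -42 28 0.1011 | -36 32 0.1011 | -30 29 0.0999 | -24 42 0.0985 | -18 42 0.0972 | -12 42 0.0973 | -6 35 0.0975 | 0 52 0.0971 | 6 39 0.0978 | 12 33 0.1003 | 18 4 0.0998 |
```

View pics/wrist14.png

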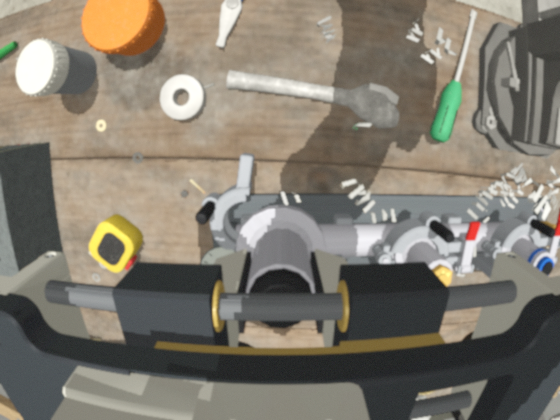

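Run:
```python
from pf import *
c,s=load('wrist13'); Q=wcloud(c,s)
m=(Q[...,2]>.098)&(Q[...,2]<.125)&(Q[...,0]>.50)&(Q[...,0]<.57)&(Q[...,1]>-.25)&(Q[...,1]<-.165); X=Q[m]
print(len(X),X.min(0),X.max(0),np.median(X,0)); 
for a in np.arange(.5,.57,.01):
    w=X[(X[:,0]>a)&(X[:,0]<a+.01)]
    if len(w): print(round(a,2),w[:,1].max().round(4),w[:,2].min().round(3),w[:,2].max().round(3))
```

```text
2922 [ 0.52012986 -0.21828328  0.09800861] [ 0.55263729 -0.17481714  0.12279424] [ 0.53222033 -0.19813185  0.10958648]
0.52 -0.1748 0.098 0.111
0.53 -0.1755 0.098 0.123
0.54 -0.1796 0.099 0.122
0.55 -0.1883 0.107 0.114
```

Run:
```python
from pf import *
for n in('top0','scene0'):
    c,_=load(n);Q=cloud(c)
    for i in(1,2,3):
        for d in((.03,0),(.036,0),(.045,0),(.02,.02),(.027,.027),(.02,.035)):
            a=mf(i,*d)-[.002,0]; m=(np.hypot(Q[...,0]-a[0],Q[...,1]-a[1])<.006)&(Q[...,2]>.03);X=Q[m]
            print(d,len(X),X[:,2].max().round(3) if len(X) else 0,end='; ')
        print()
```

```text
(0.03, 0) 9 0.09; (0.036, 0) 11 0.089; (0.045, 0) 6 0.086; (0.02, 0.02) 10 0.095; (0.027, 0.027) 0 0; (0.02, 0.035) 0 0; 
(0.03, 0) 8 0.093; (0.036, 0) 10 0.091; (0.045, 0) 10 0.085; (0.02, 0.02) 12 0.095; (0.027, 0.027) 0 0; (0.02, 0.035) 0 0; 
(0.03, 0) 11 0.093; (0.036, 0) 11 0.089; (0.045, 0) 7 0.086; (0.02, 0.02) 12 0.096; (0.027, 0.027) 1 0.093; (0.02, 0.035) 0 0; 
(0.03, 0) 14 0.093; (0.036, 0) 5 0.09; (0.045, 0) 7 0.086; (0.02, 0.02) 26 0.093; (0.027, 0.027) 2 0.089; (0.02, 0.035) 3 0.086; 
(0.03, 0) 19 0.095; (0.036, 0) 8 0.092; (0.045, 0) 10 0.087; (0.02, 0.02) 21 0.094; (0.027, 0.027) 1 0.09; (0.02, 0.035) 1 0.083; 
(0.03, 0) 23 0.093; (0.036, 0) 8 0.092; (0.045, 0) 7 0.087; (0.02, 0.02) 26 0.095; (0.027, 0.027) 2 0.089; (0.02, 0.035) 3 0.09;
```

>>> drive_tool --pt "0 0 0 0 0 0.15" --pt "0 0 0 0 0 0.3" --pt "0 0 0 0 0 0.45" --pt "0 0 0 0 0 0.6" --pt "0 0 0 0 0 0.75" --pt "0 0 0 0 0 0.87" --pt "0 0 0 0 0 0.87" --pt "0 0 0 0 0 0.87"

```text
time_s: 39.3
eef_pos: [0.4669, -0.1408, 0.2214]
tcp_rot: [0.0, 0.93, 0.366, -0.0]
wrist_force: [-1.0, -0.5, -2.8]
gripper_width: 0.342
```

Run:
```python
from pf import *
A=np.pi/2+YAW-.87
snap('wrist','wrist15'); c,s=load('wrist15'); Q=wcloud(c,s); e=s['eef_pos']
print('held', disc(Q,e[:2],e[2]-.03,e[2]-.013,.027,.036), e)
p=mf(3,-.016,0); to(p[0],p[1],.105,A); p=mf(3,-.016,0); to(p[0],p[1],.222,A)
p=mf(3,0,0);  to(p[0],p[1],.105,A)
```

```text
held (array([ 0.4666, -0.1409]), np.float64(0.17), 16) [ 0.46694172 -0.14080611  0.22141575]
39.35 [ 0.467  -0.1406  0.2214] [ 1.000e-04  9.305e-01  3.664e-01 -0.000e+00] [-0.2 -0.6 -3.8] 0.338
row [ 33.9  28.4 116.4] [0.0001 0.0001 0.002 ]
39.35 [ 0.467  -0.1406  0.2214] [ 1.000e-04  9.305e-01  3.664e-01 -0.000e+00] [-0.2 -0.6 -3.8] 0.338
row [33.8 28.4 -0.6] [0.0001 0.0001 0.002 ]
39.35 [ 0.467  -0.1406  0.2214] [ 1.000e-04  9.305e-01  3.664e-01 -0.000e+00] [-0.2 -0.6 -3.8] 0.338
row [ 46.1  38.8 116.4] [0.0001 0.0001 0.002 ]
```

>>> drive_tool --pt "17 14 0 0 0 0" --pt "34 28 0 0 0 0" --pt "34 28 40 0 0 0" --pt "34 28 80 0 0 0" --pt "34 28 105 0 0 0" --pt "34 28 113 0 0 0" --pt "34 28 116 0 0 0" --pt "34 28 117.5 0 0 0" --pt "34 28 118.5 0 0 0" --pt "34 28 118.5 0 0 0"

```text
time_s: 40.6
eef_pos: [0.5112, -0.1375, 0.1033]
tcp_rot: [0.0, 0.931, 0.366, 0.0]
wrist_force: [0.1, -0.2, -2.0]
gripper_width: 0.347
```

>>> drive_tool --pt "0 0 0.5 0 0 0" --pt "0 0 0.6 0 0 0" --pt "2 2 0.6 0 0 0" --pt "4 3.5 0.6 0 0 0" --pt "6.5 5.5 0.6 0 0 0" --pt "9 7.5 0.6 0 0 0" --pt "11 9.2 0.6 0 0 0" --pt "12.3 10.4 0.6 0 0 0" --pt "12.3 10.4 0.6 0 0 0"

```text
time_s: 41.72
eef_pos: [0.5272, -0.1368, 0.1023]
tcp_rot: [0.0, 0.931, 0.366, 0.0]
wrist_force: [-0.5, 0.5, -2.3]
gripper_width: 0.344
```

>>> drive_tool --pt "0 0 0.4 0 0 0" --pt "0 0 0.4 0 0 0"

```text
time_s: 41.98
eef_pos: [0.527, -0.1368, 0.1021]
tcp_rot: [-0.0, 0.931, 0.366, 0.0]
wrist_force: [-0.9, 0.6, 0.8]
gripper_width: 0.343
```

>>> drive_tool --pt "0 0 0 0 0 0" --pt "0 0 0 0 0 0" --pt "0 0 0 0 0 0" --pt "0 0 -20 0 0 0" --pt "0 0 -50 0 0 0" --pt "0 0 -80 0 0 0" --pt "0 0 -80 0 0 -0.15" --pt "0 0 -80 0 0 -0.3" --pt "0 0 -80 0 0 -0.45" --pt "-38 -32 -80 0 0 -0.6" --pt "-50 -40 -80 0 0 -0.75" --pt "-50 -40 -80 0 0 -0.87" --pt "-50 -40 -80 0 0 -0.87" --pt "-50 -40 -80 0 0 -0.87" --fingers 0.46

```text
time_s: 43.72
eef_pos: [0.4634, -0.1416, 0.1819]
tcp_rot: [0.0, 0.691, 0.723, 0.0]
wrist_force: [-0.9, 1.0, -0.4]
gripper_width: 0.462
```

Run:
```python
from pf import *
st(); c=snap('wrist','wrist16'); c,s=load('wrist16'); Q=wcloud(c,s)
X=circ(Q,ports[3],.081,.085,0,.03); print('flange',len(X),np.median(X,0),X.min(0), mf(3,-.027,0))
m=(Q[...,2]>.124)&(Q[...,2]<.135)&(np.hypot(Q[...,0]-.4725,Q[...,1]+.207)<.025); X=Q[m]; k=np.median(X,0);print('knob3',len(X),k,X.min(0),X.max(0))
d=(k[:2]-ports[3]); cc,ss=np.cos(YAW),np.sin(YAW); m_=np.array([cc*d[0]+ss*d[1],-ss*d[0]+cc*d[1]])*1000; h=m_-[0,-40]; print(m_,np.hypot(*h),np.degrees(np.arctan2(h[1],h[0]))%360-125)
```

```text
43.73 [ 0.4634 -0.1416  0.1819] [1.000e-04 6.909e-01 7.229e-01 0.000e+00] [-0.9  1.  -0.4] 0.462
flange 1005 [ 0.51311035 -0.13889648  0.08332218] [ 0.49945893 -0.16670403  0.08101988] [ 0.50013045 -0.13888202]
knob3 178 [ 0.47261583 -0.20754053  0.12682737] [ 0.46782906 -0.21340967  0.12401956] [ 0.479035   -0.20206198  0.12896641]
[-57.74364322 -67.27461471] 63.86104399062541 80.28322534748847
```

View pics/wrist16.png

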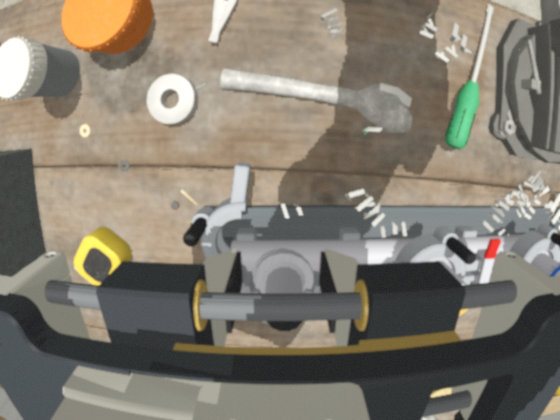

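Run:
```python
from pf import *
p=mf(3,-.0568,-.0668); to(p[0],p[1],.1); arc(80.3)
```

```text
43.77 [ 0.4634 -0.1415  0.1819] [-0.000e+00  6.906e-01  7.232e-01 -1.000e-04] [ 0.1  0.1 -0.7] 0.459
row [-65.9   7.1  81.9] [-0.0001  0.0001 -0.0014]
[6, -2, 0, 0, 0, 0], [12, -4, 0, 0, 0, 0], [18, -5, 0, 0, 0, 0], [24, -6, 0, 0, 0, 0], [31, -6, 0, 0, 0, 0], [37, -5, 0, 0, 0, 0], [43, -4, 0, 0, 0, 0], [49, -2, 0, 0, 0, 0], [55, 0, 0, 0, 0, 0], [60, 4, 0, 0, 0, 0], [65, 7, 0, 0, 0, 0], [70, 11, 0, 0, 0, 0], [74, 16, 0, 0, 0, 0], [78, 21, 0, 0, 0, 0],
```

>>> drive_tool --pt "-35 5 0 0 0 0" --pt "-66 7 0 0 0 0" --pt "-66 7 40 0 0 0" --pt "-66 7 70 0 0 0" --pt "-66 7 82 0 0 0" --pt "-66 7 82 0 0 0" --pt "-66 7 82 0 0 0"

```text
time_s: 44.65
eef_pos: [0.4742, -0.2074, 0.1009]
tcp_rot: [0.001, 0.69, 0.724, 0.0]
wrist_force: [0.4, 0.1, -0.8]
gripper_width: 0.459
```

>>> drive_tool --pt "0 0 0 0 0 0" --pt "0 0 0 0 0 0" --pt "0 0 0 0 0 0" --pt "0 0 0 0 0 0" --fingers 0.0

```text
time_s: 45.15
eef_pos: [0.4734, -0.2072, 0.1001]
tcp_rot: [0.0, 0.69, 0.724, 0.0]
wrist_force: [-0.2, 0.5, 0.7]
gripper_width: 0.118
```

Run:
```python
from h import *
p=mf(3,-.036,.0115); print(p); to(p[0],p[1],.1)
```

```text
[ 0.49059456 -0.12782233]
45.15 [ 0.4734 -0.2072  0.1001] [1.000e-04 6.899e-01 7.239e-01 1.000e-04] [-0.2  0.5  0.7] 0.118
row [78.4 21.   0.1] [0.0002 0.     0.0005]
```

>>> drive_tool --pt "6 -2 0 0 0 0" --pt "12 -4 0 0 0 0" --pt "18 -5 0 0 0 0" --pt "24 -6 0 0 0 0" --pt "31 -6 0 0 0 0" --pt "37 -5 0 0 0 0" --pt "43 -4 0 0 0 0" --pt "49 -2 0 0 0 0" --pt "55 0 0 0 0 0" --pt "60 4 0 0 0 0" --pt "65 7 0 0 0 0" --pt "70 11 0 0 0 0" --pt "74 16 0 0 0 0" --pt "78 21 0 0 0 0" --pt "78 21 0 0 0 0"

```text
time_s: 47.02
eef_pos: [0.4908, -0.1277, 0.0998]
tcp_rot: [-0.0, 0.69, 0.724, -0.0]
wrist_force: [-3.4, -1.8, 1.1]
gripper_width: 0.118
```

>>> drive_tool --pt "0 0 0 0 0 0" --pt "0 0 0 0 0 0" --pt "0 0 -40 0 0 0" --pt "0 0 -95 0 0 0" --pt "20 40 -100 0 0 0" --pt "44 97 -100 0 0 0" --pt "44 97 -100 0 0 0" --fingers 0.3

```text
time_s: 47.9
eef_pos: [0.5893, -0.0754, 0.1995]
tcp_rot: [0.0, 0.688, 0.726, 0.001]
wrist_force: [-0.7, -0.8, -0.3]
gripper_width: 0.299
```

>>> drive_tool --pt "0 0 0 0 0 0" --pt "0 0 40 0 0 0" --pt "0 0 70 0 0 0" --pt "0 0 75 0 0 0" --pt "0 0 75 0 0 0" --fingers 0.0

```text
time_s: 48.52
eef_pos: [0.5853, -0.0802, 0.1257]
tcp_rot: [0.0, 0.69, 0.724, 0.0]
wrist_force: [0.7, -0.4, -0.3]
gripper_width: 0.006
```

Run:
```python
from h import *
p=mf(3,-.020,.056); to(p[0],p[1],.0975)
c=snap('scene','scene17'); cv2.imwrite('pics/s17c.png',cv2.resize(c['pixels'][140:300,160:400,::-1],None,fx=3,fy=3,interpolation=cv2.INTER_CUBIC))
```

```text
48.52 [ 0.5853 -0.0802  0.1257] [2.000e-04 6.902e-01 7.236e-01 1.000e-04] [ 0.7 -0.4 -0.3] 0.006
row [  1.4 -80.9  28.2] [ 0.0005  0.0001 -0.0003]
```

View pics/s17c.png

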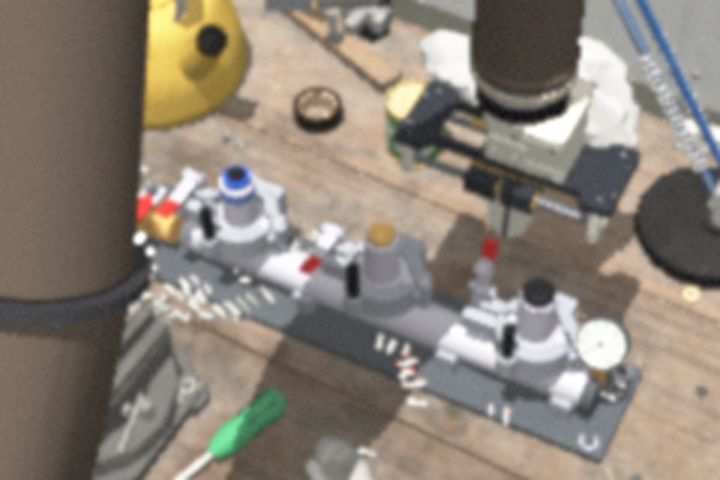

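>>> drive_tool --pt "1 -10 1 0 0 0" --pt "1 -20 1 0 0 0" --pt "1 -30 1 0 0 0" --pt "1 -40 1 0 0 0" --pt "1 -48 1 0 0 0" --pt "1 -56 1 0 0 0" --pt "1 -63 1 0 0 0" --pt "1 -69 5 0 0 0" --pt "1 -73 10 0 0 0" --pt "1 -77 15 0 0 0" --pt "1 -80 20 0 0 0" --pt "1 -82 24 0 0 0" --pt "1 -82 26 0 0 0" --pt "1 -82 27.5 0 0 0"

```text
time_s: 50.32
eef_pos: [0.5032, -0.0826, 0.0983]
tcp_rot: [-0.0, 0.69, 0.724, 0.0]
wrist_force: [-7.8, 1.0, 27.6]
gripper_width: 0.002
```

>>> drive_tool --pt "0 0 -40 0 0 0" --pt "0 0 -95 0 0 0" --pt "0 0 -130 0 0 0" --pt "50 0 -130 0 0 0" --pt "105 0 -130 0 0 0" --pt "160 0 -130 0 0 0" --pt "200 0 -130 0 0 0" --pt "200 0 -130 0 0 0" --pt "200 0 -130 0 0 0"

```text
time_s: 51.45
eef_pos: [0.4937, 0.1164, 0.2272]
tcp_rot: [0.0, 0.69, 0.724, -0.0]
wrist_force: [0.7, -0.3, -0.1]
gripper_width: 0.003
```

Run:
```python
from pf import *
st(); snap('wrist','wrist18'); c,s=load('wrist18'); Q=wcloud(c,s)
for i in(1,2,3):
  for dx in range(-48,20,6):
    a=mf(i,dx/1000,.056); m=(np.hypot(Q[...,0]-a[0],Q[...,1]-a[1])<.004)&(Q[...,2]>.05);X=Q[m]; print(dx,len(X),np.round(np.median(X[:,2]),4) if len(X) else 0,end=' | ')
  print()
m=(Q[...,2]>.058)&(Q[...,2]<.08)&(Q[...,0]>.40)&(Q[...,0]<.5)&(abs(Q[...,1]-.245)<.03); X=Q[m]; print('lever',len(X),X.min(0),X.max(0))
X=X[X[:,2]>.07]; print('tip',len(X),np.median(X,0),X.min(0),X.max(0)); print('stem',mf(2,0,.242))
```

```text
51.45 [0.4937 0.1164 0.2272] [ 1.000e-04  6.900e-01  7.238e-01 -4.000e-04] [ 0.7 -0.3 -0.1] 0.003
-48 0 0 | -42 47 0.1018 | -36 53 0.1013 | -30 110 0.3353 | -24 175 0.3356 | -18 187 0.3356 | -12 165 0.3356 | -6 84 0.0983 | 0 56 0.0976 | 6 62 0.0982 | 12 46 0.1002 | 18 6 0.0989 | 
-48 1027 0.3283 | -42 360 0.3358 | -36 66 0.1015 | -30 56 0.1 | -24 53 0.0991 | -18 55 0.0979 | -12 52 0.098 | -6 53 0.0977 | 0 55 0.098 | 6 64 0.098 | 12 51 0.1003 | 18 12 0.0995 | 
-48 0 0 | -42 34 0.1018 | -36 33 0.1017 | -30 32 0.1005 | -24 46 0.0984 | -18 38 0.0981 | -12 68 0.0875 | -6 69 0.0963 | 0 85 0.0808 | 6 76 0.0968 | 12 41 0.1004 | 18 8 0.0993 | 
lever 959 [0.42529834 0.23608538 0.06192594] [0.49997473 0.25681516 0.07446156]
tip 130 [0.43004769 0.24362938 0.07254926] [0.42529834 0.2362149  0.07002422] [0.43528971 0.25140903 0.07446156]
stem [0.50870932 0.24862705]
```

View pics/wrist18.png

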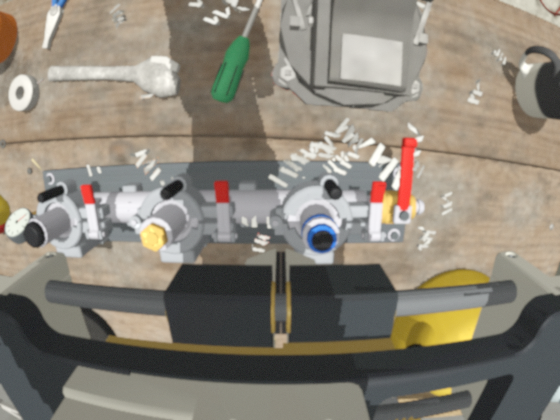

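```bash
cat > valve.py <<'E'
from pf import *
S=mf(2,0,.242)
A=np.pi/2+YAW-.785
def tgt(psi,r=68,extra=0):
    sup=22-3*np.sin(2*psi)
    o=7.5+sup-extra
    m=np.array([-r*np.cos(psi)-o*np.sin(psi), r*np.sin(psi)-o*np.cos(psi)])/1000
    c,s=np.cos(YAW),np.sin(YAW); return S+[c*m[0]-s*m[1],s*m[0]+c*m[1]]
E
python3 - <<'E'
from valve import *
for n in('top0','scene0'):
    c,_=load(n);Q=cloud(c)
    m=(Q[...,0]>.385)&(Q[...,0]<.43)&(Q[...,1]>.08)&(Q[...,1]<.225)&(Q[...,2]>.03);X=Q[m];print(len(X),X.max(0),X.min(0))
p=tgt(0,extra=-18); print(p); to(*p,.15,A);
E
```

```text
82 [0.42846743 0.22038305 0.09023996] [0.38720712 0.10022583 0.03101144]
60 [0.42995781 0.11272559 0.09293744] [0.40876589 0.09833192 0.06489027]
[0.44304142 0.19795184]
51.5 [0.4938 0.1159 0.2273] [ 1.000e-04  6.905e-01  7.234e-01 -3.000e-04] [ 0.2  0.  -0.8] 0.002
row [ 84.4 -46.9  77.3] [0.00e+00 7.00e-04 7.84e-01]
```

>>> drive_tool --pt "20 -20 0 0 0 0.15" --pt "45 -40 0 0 0 0.3" --pt "70 -47 0 0 0 0.45" --pt "84 -47 0 0 0 0.6" --pt "84 -47 20 0 0 0.785" --pt "84 -47 50 0 0 0.785" --pt "84 -47 77 0 0 0.785" --pt "84 -47 77 0 0 0.785" --pt "84 -47 77 0 0 0.785"

```text
time_s: 52.62
eef_pos: [0.4436, 0.1982, 0.1513]
tcp_rot: [0.0, 0.915, 0.404, 0.0]
wrist_force: [-0.3, -0.2, -0.9]
gripper_width: 0.002
```

Run:
```python
from valve import *
s=st(); print(np.round(s['qpos'],2)); snap('wrist','wrist19')
p=tgt(0,extra=-18); to(*p,.064,A); q=s['tcp_rot']; R=Ro.from_quat([q[1],q[2],q[3],q[0]])
print('arc rel start')
P0=np.array([*p,0])
for k,ps in enumerate(np.linspace(0,1.6,13)):
    d=R.inv().apply(np.array([*tgt(ps,extra=3 if ps>1.5 else 1),0])-P0)*1000; print('[%.0f, %.0f, 0, 0, 0, 0],'%(d[0],d[1]),end=' ')
```

```text
52.62 [0.4436 0.1982 0.1513] [0.000e+00 9.147e-01 4.042e-01 5.000e-04] [-0.3 -0.2 -0.9] 0.002
[-0.9   0.31  0.47  2.03 -0.18  0.84  0.5 ]
52.67 [0.4437 0.1986 0.1516] [-1.000e-04  9.146e-01  4.045e-01  8.000e-04] [ 0.4  0.7 -0.3] 0.004
row [-1.1 -0.1 87.6] [ 0.0005 -0.0016 -0.0005]
arc rel start
[13, -13, 0, 0, 0, 0], [18, -23, 0, 0, 0, 0], [25, -31, 0, 0, 0, 0], [32, -39, 0, 0, 0, 0], [40, -45, 0, 0, 0, 0], [48, -50, 0, 0, 0, 0], [57, -54, 0, 0, 0, 0], [66, -57, 0, 0, 0, 0], [76, -58, 0, 0, 0, 0], [85, -58, 0, 0, 0, 0], [94, -58, 0, 0, 0, 0], [103, -56, 0, 0, 0, 0], [113, -52, 0, 0, 0, 0],
```

View pics/wrist19.png

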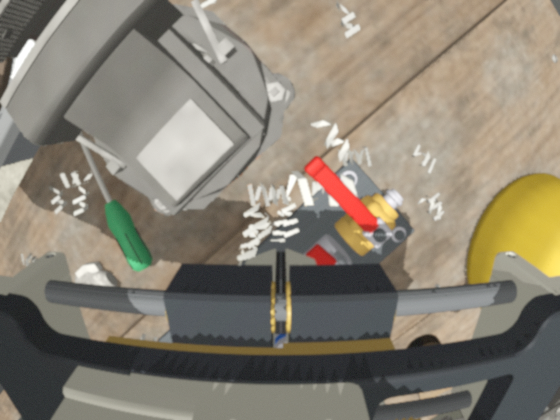

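>>> drive_tool --pt "-5 -4 20 0 0 0" --pt "-5 -4 50 0 0 0" --pt "-5 -4 70 0 0 0" --pt "-5 -4 82 0 0 0" --pt "-5 -4 87 0 0 0" --pt "-5 -4 87 0 0 0" --pt "-5 -4 87 0 0 0"

```text
time_s: 53.55
eef_pos: [0.437, 0.1981, 0.0641]
tcp_rot: [-0.0, 0.914, 0.405, 0.001]
wrist_force: [0.7, -0.2, 0.4]
gripper_width: 0.007
```

Run:
```python
from valve import *
s=st(); q=s['tcp_rot']; R=Ro.from_quat([q[1],q[2],q[3],q[0]])
for k,ps in enumerate(np.linspace(0,1.6,13)):
    d=R.inv().apply(np.array([*tgt(ps,extra=3 if ps>1.5 else 1),0])-[*s['eef_pos'][:2],0])*1000; print('[%.0f, %.0f, 0, 0, 0, 0],'%(d[0],d[1]),end=' ')
```

```text
53.55 [0.437  0.1981 0.0641] [-1.000e-04  9.143e-01  4.050e-01  6.000e-04] [ 0.7 -0.2  0.4] 0.007
[17, -9, 0, 0, 0, 0], [22, -18, 0, 0, 0, 0], [29, -27, 0, 0, 0, 0], [36, -34, 0, 0, 0, 0], [44, -40, 0, 0, 0, 0], [52, -45, 0, 0, 0, 0], [61, -49, 0, 0, 0, 0], [70, -52, 0, 0, 0, 0], [80, -53, 0, 0, 0, 0], [89, -54, 0, 0, 0, 0], [98, -53, 0, 0, 0, 0], [107, -51, 0, 0, 0, 0], [117, -47, 0, 0, 0, 0],
```

>>> drive_tool --pt "6 -7 0 0 0 0" --pt "13 -9 0 0 0 0" --pt "17 -9 0 0 0 0" --pt "22 -18 0 0 0 0" --pt "29 -27 0 0 0 0" --pt "36 -34 0 0 0 0" --pt "44 -40 0 0 0 0" --pt "52 -45 0 0 0 0" --pt "61 -49 0 0 0 0" --pt "70 -52 0 0 0 0" --pt "80 -53 0 0 0 0" --pt "89 -54 0 0 0 0" --pt "98 -53 0 0 0 0" --pt "107 -51 0 0 0 0" --pt "112 -48 0 0 0 0" --pt "112 -48 0 0 0 0"

```text
time_s: 55.55
eef_pos: [0.4762, 0.3138, 0.0634]
tcp_rot: [-0.0, 0.914, 0.405, 0.0]
wrist_force: [0.5, -0.9, 1.4]
gripper_width: 0.002
```

Run:
```python
from valve import *
st(); snap('wrist','wrist20')
```

```text
55.55 [0.4762 0.3138 0.0634] [-2.000e-04  9.142e-01  4.053e-01  1.000e-04] [ 0.5 -0.9  1.4] 0.002
```

View pics/wrist20.png

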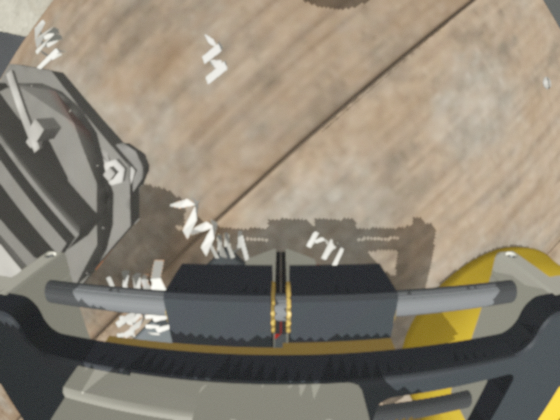

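>>> drive_tool --pt "2 2 0 0 0 0" --pt "4 4 0 0 0 0" --pt "4 4 0 0 0 0"

```text
time_s: 55.98
eef_pos: [0.4819, 0.3137, 0.0634]
tcp_rot: [-0.0, 0.914, 0.405, 0.0]
wrist_force: [-0.9, -0.3, 0.7]
gripper_width: 0.004
```

Run:
```python
from valve import *
st(); c=snap('top','top21'); d=snap('scene','scene21')
cv2.imwrite('pics/x21.png',np.hstack([cv2.resize(c['pixels'][180:270,140:260,::-1],(400,300),interpolation=cv2.INTER_CUBIC),cv2.resize(d['pixels'][150:250,130:270,::-1],(400,300),interpolation=cv2.INTER_CUBIC)]))
```

```text
55.98 [0.4819 0.3137 0.0634] [-2.000e-04  9.143e-01  4.051e-01  1.000e-04] [-0.9 -0.3  0.7] 0.004
```

View pics/x21.png

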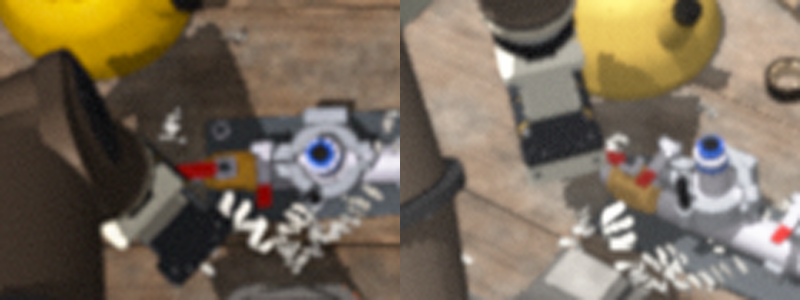

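>>> drive_tool --pt "1.5 1.5 0 0 0 0" --pt "3 3 0 0 0 0" --pt "3 3 0 0 0 0"

```text
time_s: 56.45
eef_pos: [0.4858, 0.3137, 0.0633]
tcp_rot: [-0.0, 0.914, 0.405, -0.0]
wrist_force: [-2.3, 1.3, 1.3]
gripper_width: 0.003
```

>>> drive_tool --pt "1.5 1.5 0 0 0 0" --pt "3 3 0 0 0 0" --pt "3 3 0 0 0 0"

```text
time_s: 56.82
eef_pos: [0.4868, 0.3139, 0.0628]
tcp_rot: [-0.001, 0.914, 0.406, -0.003]
wrist_force: [-13.4, 1.5, 7.6]
gripper_width: 0.006
```

>>> drive_tool --pt "-8 -8 0 0 0 0" --pt "-20 -20 -10 0 0 0" --pt "-25 -25 -60 0 0 0" --pt "-30 -30 -120 0 0 0" --pt "-60 -60 -170 0 0 -0.15" --pt "-100 -60 -190 0 0 -0.3" --pt "-100 -60 -190 0 0 -0.45" --pt "-100 -60 -190 0 0 -0.6" --pt "-100 -60 -190 0 0 -0.785" --pt "-100 -60 -190 0 0 -0.785" --pt "-100 -60 -190 0 0 -0.785"

```text
time_s: 58.2
eef_pos: [0.3786, 0.2798, 0.2537]
tcp_rot: [-0.0, 0.692, 0.722, 0.0]
wrist_force: [0.4, 0.0, -0.4]
gripper_width: 0.007
```

Run:
```python
from valve import *
st(); snap('wrist','wrist22'); c,s=load('wrist22'); Q=wcloud(c,s)
m=(Q[...,2]>.058)&(Q[...,2]<.08)&(np.hypot(Q[...,0]-S[0],Q[...,1]-S[1])<.095)&(Q[...,1]>S[1]+.05); X=Q[m]; 
if len(X):
    print(X.min(0),X.max(0)); t=np.median(X[:,:2],0)-S; print(np.degrees(np.arctan2(-t[0],t[1])-YAW))
c=snap('top','top22'); d=snap('scene','scene22')
cv2.imwrite('pics/x22.png',np.hstack([cv2.resize(c['pixels'][180:270,140:260,::-1],(400,300),interpolation=cv2.INTER_CUBIC),cv2.resize(d['pixels'][150:250,130:270,::-1],(400,300),interpolation=cv2.INTER_CUBIC)]))
```

```text
58.2 [0.3786 0.2798 0.2537] [-0.000e+00  6.915e-01  7.224e-01  3.000e-04] [ 0.4  0.  -0.4] 0.007
```

View pics/wrist22.png

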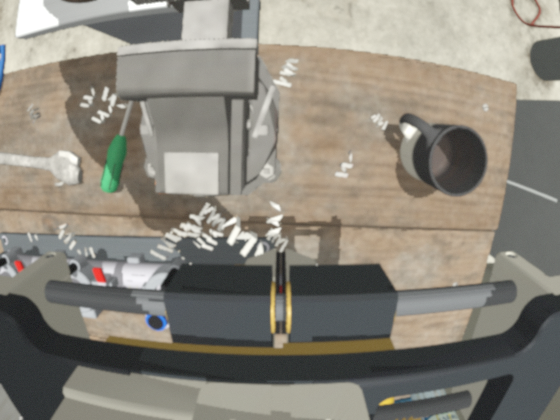

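View pics/x22.png

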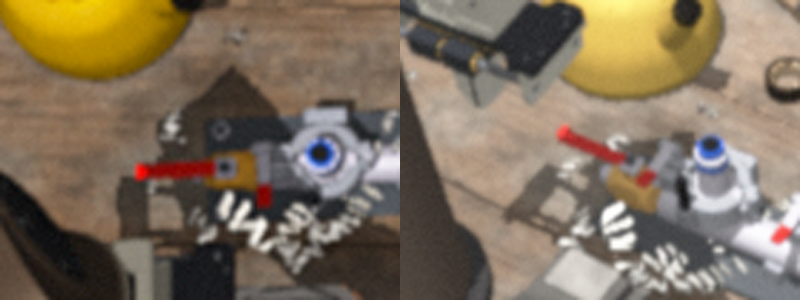

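View pics/top22.png

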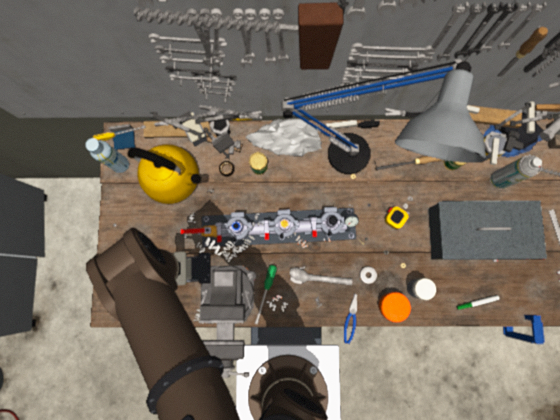

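Run:
```python
from valve import *
for n in('top22','scene22'):
    c,_=load(n); Q=cloud(c); px=c['pixels'].astype(int)
    red=(px[...,0]>120)&(px[...,1]<70)&(px[...,2]<70)&(Q[...,1]>.24)&(Q[...,1]<.36)&(abs(Q[...,0]-.505)<.06)&(Q[...,2]>.045)
    X=Q[red]; l=np.polyfit(X[:,1],X[:,0],1); print(n,len(X),'dir',np.degrees(np.arctan(-l[0])-YAW),X.min(0),X.max(0))
    for i in (1,2,3):
        X=circ(Q,ports[i],.136,.15,0,.03); print(i,np.median(X,0).round(4),ports[i])
```

```text
top22 93 dir 0.42935018431860367 [0.49481671 0.25795046 0.06004963] [0.50867449 0.32927993 0.07617377]
1 [0.507  0.15   0.1414] [0.5134 0.1516]
2 [0.5127 0.0084 0.1412] [0.5202 0.0069]
3 [ 0.5231 -0.1357  0.1411] [ 0.5271 -0.1376]
scene22 74 dir -0.26925060825694946 [0.49653456 0.25761141 0.06046022] [0.51272545 0.32487518 0.07673761]
1 [0.5083 0.1487 0.1417] [0.5134 0.1516]
2 [0.5152 0.0065 0.1413] [0.5202 0.0069]
3 [ 0.5219 -0.1379  0.1426] [ 0.5271 -0.1376]
```

```bash
python3 -c "
from station import robot
print(robot.close_job())"
```

```text
the job is handed in; nothing more can be done
None
```

I handed the job in at about 58 s of the 210 s allowed. All three heads are mounted, clamped and latched: blue on port 1, brass on port 2 and black on port 3. I turned the valve lever last.

**Last checks:**
- **Clamps:** each grip post ended within about 1 mm of its closed position.
- **Latches:** all three bars lie level, with their tops measured at 97.5–98 mm against 98 mm nominal.
- **Valve:** I pushed the lever until it met its stop. Both fixed cameras put it within 0.5° of the header line.
- **At hand-in:** the arm was clear of everything, and I saw no bystander moved.

**What did not go smoothly:**
- **Brass head:** it stuck for a moment while sliding in. I eased it up and pushed on; it then sat about 3 mm short, so the clamp had to push it home as it closed.
- **Black head:** it was knocked towards the tape measure during the run. I found it again and gripped it at an angle, to keep clear of the gauge and post 3.
- **Camera offset:** the fixed cameras place everything about 2 mm nearer the robot than the wrist camera does. I worked from the wrist camera, so the last head readings look a few mm short but agree once that is allowed for.

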